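Pack two lunch boxes

ROBOT

A 7-joint arm with a two-finger parallel gripper is mounted at the origin on the work surface. World frame = base frame: x ahead of the robot, y to its left, z up, the work surface at z = 0. Lengths are in m, angles in rad, forces in N, time in s.
With the tool pointing down it reaches from about 0.35 to 0.9 m from the base axis. Payload 8.1 kg.
Tool frame: the origin (TCP) lies at the very end of the fingers, on their centre line; the grasp point (between the pads) lies 19 mm behind it; y points along the fingers, x is the direction in which the jaws open and shut, and the axes are right-handed (so a half turn about y gives the same grasp; the last joint's range is limited). The gripper opens to 92 mm and grips with 3 to 60 N. Pads are 19 mm wide; open, the fingers measure 130 mm over their backs; the gripper's body (75 mm by 190 mm) begins 47 mm behind the grasp point.
Start: joints at [-0.103, 0.434, 0.025, 1.573, -0.012, 1.134, -0.075], TCP at [0.625, -0, 0.197] pointing down, gripper open.
Joint ranges: [-2.62, 2.62], [-0.44, 2.09], [-1.27, 1.32], [0.08, 2.57], [-1.32, 4.46], [0.12, 2], [-2.74, 2.74]. Speed limits (rad/s): [2.22, 2.22, 3.01, 3.01, 3.14, 3.14, 3.14].

INTERFACE

Orientations are given as a rotation vector (axis times angle).
In Python, from cell import arm, imaging gives the robot as it stands. The module is installed in compiled form; this text tells all that it offers.
- The arm moves only by the tool send_rows, never from a script. Its argument "steps" is a list of rows, each a list of 5 numbers: the opening, from 0 (shut) to 1 (fully open), then the shift along the tool's x, y, z in cm, then the turn about the tool's y in rad. In form: [[jaw, x, y, z, roll], ...]. A call has 1 to 20 rows; each row is the pose to reach, as a shift and turn from the pose commanded when the call began, along the tool's axes at that moment; what a row does not reach only later rows make up. A row lasts 1/8 s, in which the tool goes at most 62.5 mm and 10.7 degrees, less where a joint would pass 70% of its speed; a pose out of reach is approached as far as the arm can. A call with a gripper value outside its range is refused whole. The fingers move at their own pace and stop on an object; "squeeze" is the grip in N (left out, the last holds). Time passes only in rows, so rows that repeat a pose let the fingers close. It gives the time, the measured TCP pose, the force and the opening at its end, in the units of the state.
- arm.observe(): the state, without advancing time (a new reading comes with each control period).
- imaging.get_image(name): name is "scene" or "side" or "wrist"; returns the picture (480x640x3 uint8, blue, green, red); there is no depth.
- imaging.camera_params(name): a dict with "camera_matrix" (3x3 intrinsics, pixels), "position" and "orientation" of the camera in the world; the wrist camera has in their place "mount" (4x4, takes a point from camera to tool coordinates, whose origin is the TCP and whose axes are the tool frame's). Camera axes: x right, y down, z forward; pixel columns grow to the right and rows downward; lengths in m; the calibration is good to about 2 mm. A picture is of the moment at which its call begins: read the wrist's pose just before it. camera_params takes no time and is no camera call.
- arm.sign_off(): hands the job in, once; it reports no verdict.
The state is a dict: "clock": time; "joints": joint angles; "dq": joint speeds; "joint_efforts": joint torques, N m; "position": TCP position; "ee_rot": TCP orientation; "force": force on the tool from outside, world axes, zero at the start; "ft_torque": the same for the moment, N m; "width": opening from 0.0 (shut) to 1.0 (fully open).
Only numpy, scipy, OpenCV 4.12 (cv2) and the standard library are available. Lean on these libraries where they do the work, as an engineer would, in place of code of your own. Each camera call takes 0.05 s, during which the arm holds its last target.

TASK

Pack the two open lunch boxes. In the large one, lay the freezer block flat in the wider compartment and set the oblong tub squarely on top of it, lined up with it, and stand the bigger round pot in the narrower compartment; in the small one, put the apple in the wider compartment and the smaller round pot in the narrower. Everything ends the right way up on its own, and the mug, the jam jar and the pepper mill stay where they are.

Things in the scene. Friction and masses are not known exactly. Their poses are not given: they have to be found in the camera images.
- box_large: Large grey lunch box, open flat, does not slide. Origin: underside centre of the packing half (nearer the robot); x from handle to hinge, y left, z up. Half 140 (x) by 230 (y), 42 mm high; walls, floor, divider 4 mm. Divider at y=-13 mm, 36 mm high. Wider compartment 132x122 mm inside, centre x=0, y=+50 mm; narrower 132x96 mm, centre y=-63 mm. Empty lid half beyond the hinge: not used.
- box_small: Small grey lunch box, open flat, does not slide. Origin: underside centre of the packing half (nearer the robot); x from handle to hinge, y left, z up. Half 128 (x) by 190 (y), 42 mm high; walls, floor, divider 4 mm. Divider at y=+10 mm, 36 mm high. Wider compartment 120x99 mm inside, centre x=0, y=-41.5 mm; narrower 120x79 mm, centre y=+51.5 mm. Empty lid half beyond the hinge: not used.
- freezer_block_center (a point): Centre of the blue plastic freezer block, a flat rigid slab with two raised cushions, lying on the worktop: 90 mm long (x), 60 mm wide (y), 22 mm thick (z); about 0.12 kg.
- tub_center (a point): Centre of the oblong lidded tub, frosted plastic with a white lid: 80 mm long (x), 50 mm wide (y), 44 mm high (z), straight sides; about 0.16 kg.
- pot_big_center (a point): Centre of the bigger round lidded pot, frosted plastic with a white lid: 56 mm diameter, 58 mm high, z up; about 0.14 kg.
- pot_small_center (a point): Centre of the smaller round lidded pot, frosted plastic with a white lid: 44 mm diameter, 40 mm high, z up; about 0.06 kg.
- apple_center (a point): Centre of the red apple: 62 mm diameter at half height, 56 mm high, standing on a flattish base 36 mm across, short stalk up (z); about 0.12 kg.
- mug: White mug, 80 mm diameter, 92 mm high, with a handle on its +y side; to be left alone. Origin at the centre of its underside.
- jam_jar: Amber glass jam jar with a steel lid, 60 mm diameter, 85 mm high, standing between the boxes; to be left alone. Origin at the centre of its underside.
- pepper_mill: Dark wooden pepper mill, 56 mm diameter, 130 mm high; to be left alone. Origin at the centre of its underside.
There are look-alikes about, which are no part of the job. What is shaped like the part that bears pot_small_center but green or purple is not meant.

How it is judged:
By the outcome, as a careful person would: the job done as asked, in the order asked, and still so for the second after the job is handed in, with the robot touching nothing.
It also fails if it takes over 125 s, if anything falls off the work surface, if the arm or the gripper's body presses on something with over 40 N, if the wrist force passes 120 N, or if a joint passes its speed limit or range.

## Working session

There is one attempt and no reset: what is moved stays moved. The work goes in short steps, Python scripts to look and compute and a tool call to move; the robot and the scene stay as the last step left them, time stands still between calls to the robot, and variables do not carry over. Pictures are saved under pics/ and viewed, and the job is handed in when it is done.

Besides the shell and the picture viewer there is one more tool, called as name(argument=value, ...) on one line, values as JSON. send_rows: Moves the arm, as the interface text tells. Its arguments: {"type":"object","properties":{"steps":{"type":"array","items":{"type":"array","items":{"type":"number"}}},"squeeze":{"type":"number"}},"required":["steps"]}

```bash
mkdir -p pics; python3 - <<'E'
from cell import arm, imaging
import cv2
s=arm.observe(); print(s)
for n in ("scene","side","wrist"):
    p=imaging.camera_params(n); print(n,p)
    cv2.imwrite(f"pics/{n}0.png",imaging.get_image(n))
E
```

```text
{'clock': 0.0, 'joints': array([-0.10259588,  0.43522747,  0.02498739,  1.57408127, -0.01161566,
        1.13400748, -0.07505007]), 'dq': array([-5.86577674e-04,  2.27256824e-05,  7.27937128e-05,  3.75719204e-04,
        1.43627061e-03,  5.07047642e-04,  3.09693013e-03]), 'joint_efforts': array([ 3.89017032e-04, -6.67853522e+01,  9.84863900e-01, -3.14464223e+01,
       -6.05165795e-02,  4.27553023e-02,  1.12382318e-04]), 'position': array([ 6.24445863e-01, -6.67478823e-05,  1.96448510e-01]), 'ee_rot': array([-1.57093111e+00,  1.26926064e-03,  1.20085419e-03]), 'force': array([ 0.07891167, -0.35861725,  0.31436907]), 'ft_torque': array([-0.0227667 ,  0.01254579, -0.0043092 ]), 'width': 1.0024332569021233}
scene {'camera_matrix': array([[576.32537528,   0.        , 317.02233278],
       [  0.        , 576.32537528, 247.10452047],
       [  0.        ,   0.        ,   1.        ]]), 'position': array([ 1.22218691, -0.16794615,  1.14722936]), 'orientation': array([-2.08502035, -1.59607756,  0.50995115])}
side {'camera_matrix': array([[453.52693634,   0.        , 316.28631294],
       [  0.        , 453.52693634, 232.58850806],
       [  0.        ,   0.        ,   1.        ]]), 'position': array([0.31428404, 0.69655232, 0.70190183]), 'orientation': array([-0.36354882,  2.76120801, -1.24352315])}
wrist {'camera_matrix': array([[351.0234708 ,   0.        , 321.94011507],
       [  0.        , 351.0234708 , 237.36274782],
       [  0.        ,   0.        ,   1.        ]]), 'mount': array([[ 9.99999235e-01, -7.81971834e-04,  9.58344926e-04,
         4.58921065e-04],
       [-1.14223274e-03, -2.86552991e-01,  9.58063713e-01,
        -1.88085730e-01],
       [-4.74562234e-04, -9.58064075e-01, -2.86553665e-01,
         7.74664547e-02],
       [ 0.00000000e+00,  0.00000000e+00,  0.00000000e+00,
         1.00000000e+00]])}
```

View pics/scene0.png

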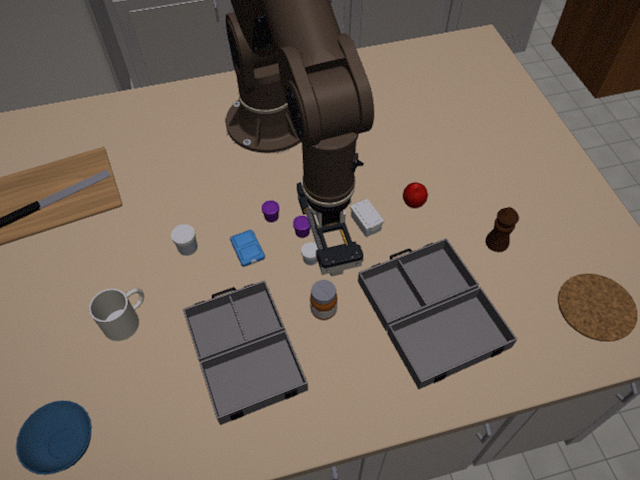

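View pics/side0.png

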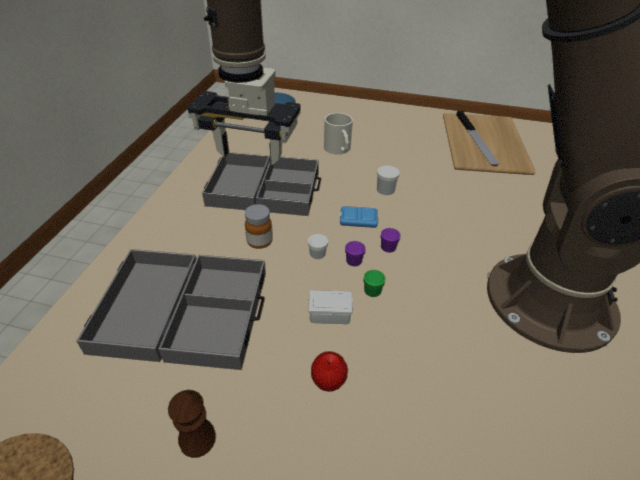

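View pics/wrist0.png

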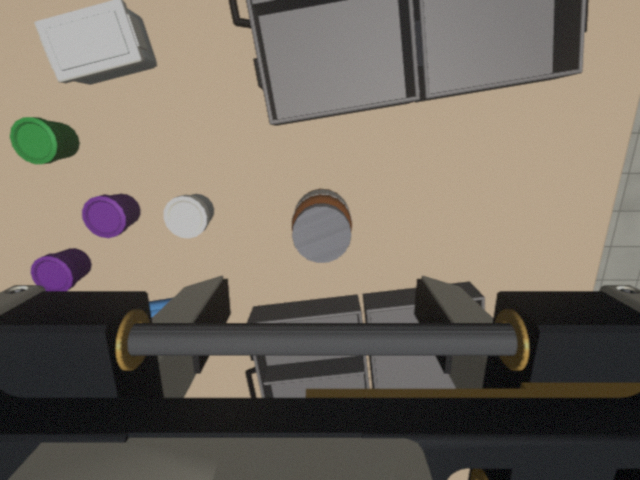

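The white small pot could be confused with these, by scene pixel:
- purple pot at (271,211)
- purple pot at (302,226)
- green pot, hidden in scene but at side (374,283)
- big white pot at (184,239)

I choose the small white pot at scene (310,253), side (318,246), wrist (185,216). The big pot is the larger white one at scene (184,239), side (387,180). The freezer block is the only blue slab, at scene (247,247), and the blue bowl at (55,437) is clearly different. The tub is at scene (366,217).

```bash
cat > h.py <<'E'
from cell import arm, imaging
import cv2, numpy as np
from scipy.spatial.transform import Rotation as R
def cam(n, s=None):
    p=imaging.camera_params(n); K=p['camera_matrix']
    if n=='wrist':
        s=s or arm.observe(); T=np.eye(4); T[:3,:3]=R.from_rotvec(s['ee_rot']).as_matrix(); T[:3,3]=s['position']
        T=T@p['mount']; return K,T[:3,:3],T[:3,3]
    return K,R.from_rotvec(p['orientation']).as_matrix(),np.array(p['position'])
def ray2z(c,uv,z):
    K,Rm,t=c; uv=np.atleast_2d(np.asarray(uv,float))
    d=np.c_[uv,np.ones(len(uv))]@np.linalg.inv(K).T@Rm.T
    return t+d*((z-t[2])/d[:,2])[:,None]
def proj(c,P):
    K,Rm,t=c; q=(np.atleast_2d(P)-t)@Rm@K.T; return q[:,:2]/q[:,2:]
def shot(n,name):
    s=arm.observe(); im=imaging.get_image(n); cv2.imwrite(f'pics/{name}.png',im); return im,cam(n,s)
def crop(im,x0,y0,x1,y1,name,k):
    cv2.imwrite(f'pics/{name}.png',cv2.resize(im[y0:y1,x0:x1],None,fx=k,fy=k,interpolation=cv2.INTER_CUBIC))
E
python3 - <<'E'
from h import *
c=cam('side'); im=cv2.imread('pics/side0.png')
crop(im,270,140,430,400,'c_side',2.3)
crop(im,80,240,280,370,'c_lbox',4)
crop(im,195,145,330,220,'c_sbox',5)
sc=cv2.imread('pics/scene0.png'); 
crop(sc,165,190,340,420,'c_scene',2.6)
crop(sc,340,170,530,390,'c_scene2',2.7)
for n,uv,z in [('smallpot',(318,241),.04),('bigpot',(387,173),.058),('tub',(331,303),.044),('block',(359,215),.022),('apple',(329,366),.045),('mill',(190,430),.0),('jam',(258,212),.085),('mugtop',(338,120),.092),('green',(374,278),.04),('p1',(355,248),.04),('p2',(390,235),.04)]:
    print(n,ray2z(c,uv,z).round(3))
c=cam('scene')
for n,uv,z in [('bigpot',(183,232),.058),('tub',(367,214),.044),('block',(247,247),.02),('apple',(415,193),.045),('jam',(323,290),.085),('millbase',(498,240),.01),('small',(309,249),.04)]:
    print(n,ray2z(c,uv,z).round(3))
E
```

```text
smallpot [[ 0.483 -0.001  0.04 ]]
bigpot [[ 0.374 -0.274  0.058]]
tub [[0.416 0.161 0.044]]
block [[ 0.417 -0.134  0.022]]
apple [[0.389 0.292 0.045]]
mill [[0.577 0.43  0.   ]]
jam [[ 0.619 -0.009  0.085]]
mugtop [[ 0.541 -0.448  0.092]]
green [[0.349 0.074 0.04 ]]
p1 [[ 0.402 -0.001  0.04 ]]
p2 [[ 0.336 -0.062  0.04 ]]
bigpot [[ 0.371 -0.281  0.058]]
tub [[0.425 0.155 0.044]]
block [[ 0.426 -0.143  0.02 ]]
apple [[0.394 0.289 0.045]]
jam [[ 0.624 -0.01   0.085]]
millbase [[0.559 0.443 0.01 ]]
small [[ 0.484 -0.005  0.04 ]]
```

View pics/c_side.png

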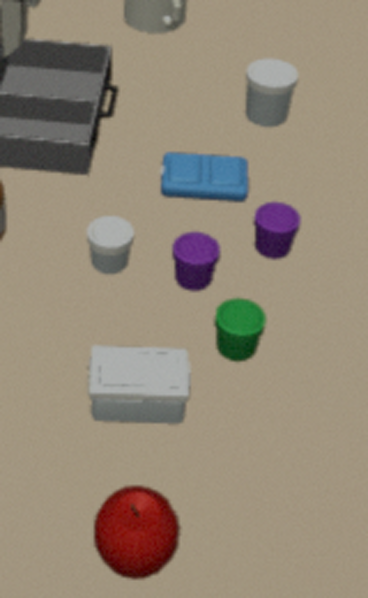

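View pics/c_lbox.png

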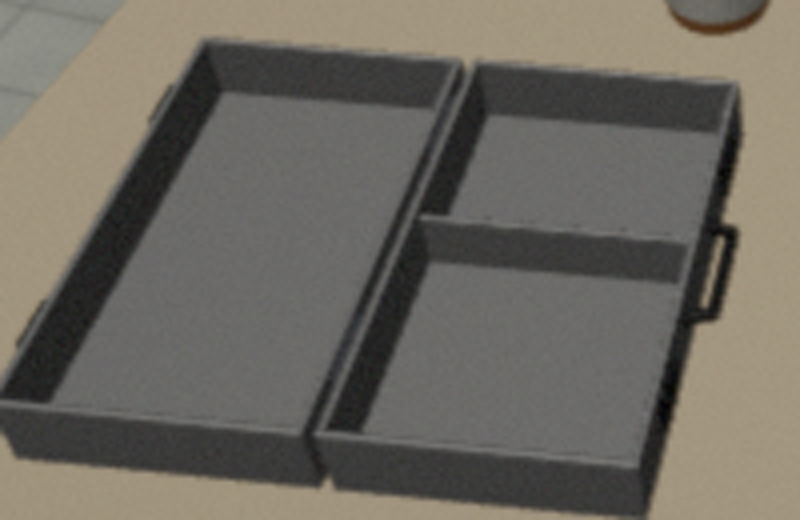

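View pics/c_sbox.png

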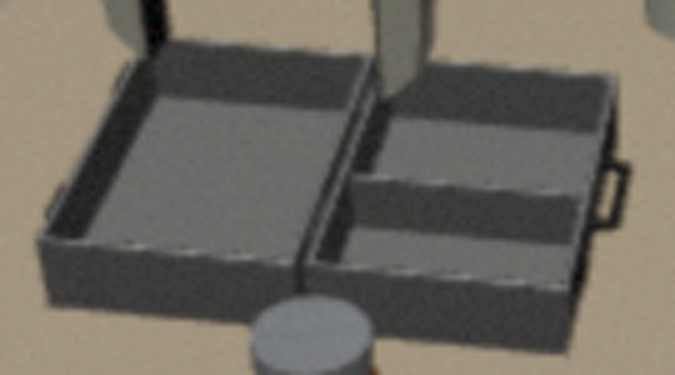

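View pics/c_scene.png

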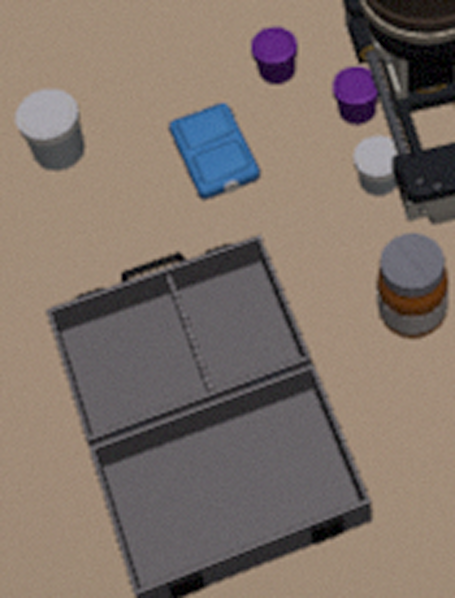

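View pics/c_scene2.png

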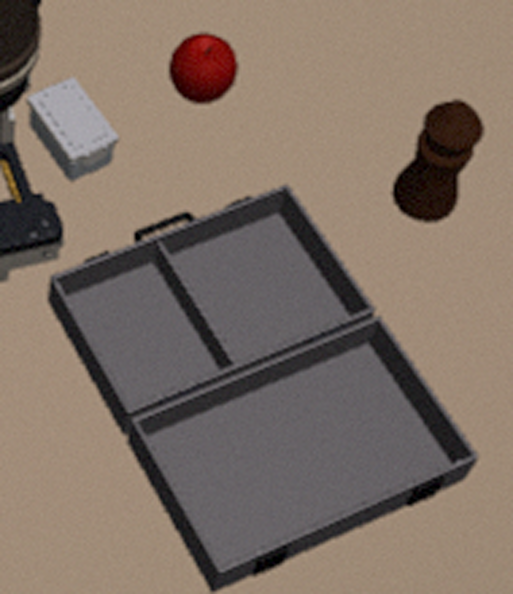

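```bash
python3 - <<'E'
from h import *
def fit(W,M):
    W=np.array(W)[:,:2];M=np.array(M); a=W-W.mean(0);b=M-M.mean(0)
    th=np.arctan2((b[:,0]*a[:,1]-b[:,1]*a[:,0]).sum(),(b*a).sum())
    Rm=np.array([[np.cos(th),-np.sin(th)],[np.sin(th),np.cos(th)]]); t=W.mean(0)-Rm@M.mean(0)
    return t.round(4),th.round(4),np.linalg.norm(W-M@Rm.T-t,axis=1).round(4)
L=[(-.07,-.115),(-.07,.115),(.07,.115),(.07,-.115)]
S=[(-.064,-.095),(-.064,.095),(.064,.095),(.064,-.095)]
for nm,cn,px,k,off,M in [('L scene','scene',[(50,280),(288,187),(373,313),(128,415)],2.7,(340,170),L),
 ('L side','side',[(738,82),(640,465),(318,433),(470,65)],4,(80,240),L),
 ('S scene','scene',[(50,310),(262,238),(310,362),(92,440)],2.6,(165,190),S),
 ('S side','side',[(613,72),(573,288),(310,263)],5,(195,145),S[:3])]:
    px=(np.array(px)+.5)/k+off-.5
    W=ray2z(cam(cn),px,.042); print(nm,*fit(W,M))
E
```

```text
L scene [0.6291 0.2084] 0.1552 [0.0014 0.0009 0.0025 0.0017]
L side [0.6247 0.2097] 0.1628 [0.0012 0.0019 0.0033 0.0037]
S scene [ 0.6175 -0.2069] 0.1172 [0.0015 0.0018 0.0032 0.0036]
S side [ 0.614  -0.2108] 0.1446 [0.0018 0.0011 0.0024]
```

```bash
cat >> h.py <<'E'
def hsv(im): return cv2.cvtColor(im,cv2.COLOR_BGR2HSV)
def blobs(m,minA=60):
    m=cv2.morphologyEx(m,cv2.MORPH_CLOSE,np.ones((3,3),np.uint8))
    cs,_=cv2.findContours(m,cv2.RETR_EXTERNAL,cv2.CHAIN_APPROX_NONE)
    return sorted([c for c in cs if cv2.contourArea(c)>minA],key=cv2.contourArea,reverse=True)
def blue(im):
    return cv2.inRange(hsv(im),(98,120,70),(118,255,255))
def rectz(c,cont,z):
    W=ray2z(c,cont[:,0,:],z)[:,:2]
    (cx,cy),(w,h),a=cv2.minAreaRect((W*1000).astype(np.float32))
    if w<h: w,h,a=h,w,a+90
    return np.array([cx,cy]).round(1),round(w,1),round(h,1),round((a+90)%180-90,1)
E
python3 - <<'E'
from h import *
for n in ('scene','side'):
    im=cv2.imread(f'pics/{n}0.png')
    for b in blobs(blue(im))[:3]:
        print(n,cv2.contourArea(b),b[:,0].mean(0),rectz(cam(n),b,.018))
E
```

```text
scene 3361.0 [ 44.81137725 443.2245509 ] (array([ 763.4, -592.7]), 139.0, 138.9, 1.2)
scene 697.0 [247.03 247.86] (array([ 424.5, -143.5]), 91.5, 58.1, 9.4)
side 578.5 [358.72727273 216.53535354] (array([ 418.1, -134.3]), 84.1, 66.0, 9.5)
side 112.5 [283.04651163  98.34883721] (array([ 786.5, -687.8]), 74.9, 55.1, -49.5)
```

send_rows(steps=[[1, -3, 0, -2, 0.17], [1, -7, 0, -5, 0.35], [1, -12, 0, -8, 0.53], [1, -17, 0, -11.5, 0.71], [1, -20.4, 0, -14, 0.89], [1, -20.4, 0, -14, 1.07], [1, -20.4, 0, -14, 1.24], [1, -20.4, 0, -14, 1.405], [1, -20.4, 0, -14, 1.405], [1, -20.4, 0, -14, 1.405]], squeeze=15)

```text
clock: 1.4
position: [0.4209, -0.1399, 0.1972]
ee_rot: [-1.285, 1.084, -1.083]
force: [-0.1, 0.6, -0.8]
width: 1.0
```

```bash
python3 - <<'E'
from h import *
s=arm.observe(); print(s['clock'],s['position'].round(4),s['ee_rot'].round(4),s['joints'].round(2))
im,c=shot('wrist','w1')
for b in blobs(blue(im))[:3]: print(cv2.contourArea(b),b[:,0].mean(0),rectz(c,b,.018))
E
```

```text
1.4 [ 0.4209 -0.1399  0.1972] [-1.2848  1.0835 -1.0832] [-0.06  0.13  0.3   2.01 -0.05  1.01 -1.14]
3809.0 [323.11333333 201.17333333] (array([ 422.5, -143.9]), 84.5, 55.8, 9.7)
```

View pics/w1.png

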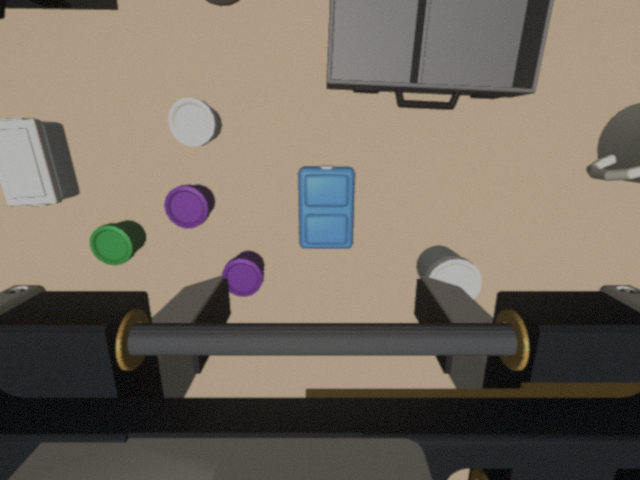

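send_rows(steps=[[0.9, 0.2, 5, 0.1, 0], [0.9, 0.4, 10, 0.1, 0], [0.9, 0.4, 15, 0.1, 0], [0.9, 0.4, 18, 0.1, 0], [0.9, 0.4, 19.2, 0.1, 0], [0.9, 0.4, 19.2, 0.1, 0], [0.4, 0.4, 19.2, 0.1, 0], [0.4, 0.4, 19.2, 0.1, 0], [0.4, 0.4, 19.2, 0.1, 0], [0.4, 0.4, 19.2, 0.1, 0]])

```text
clock: 2.7
position: [0.4229, -0.1437, 0.0055]
ee_rot: [-1.283, 1.086, -1.086]
force: [-0.1, 0.1, -0.8]
width: 0.514
```

send_rows(steps=[[0.4, 0, 0, 0, 0], [0.4, 0, 0, 0, 0]])

```text
clock: 2.95
position: [0.4226, -0.1438, 0.0052]
ee_rot: [-1.283, 1.086, -1.086]
force: [-0.9, -0.5, -0.4]
width: 0.406
```

```bash
python3 - <<'E'
from h import *
im,c=shot('wrist','w2'); im,c=shot('side','s2'); crop(im,290,120,450,280,'s2c',3.5)
E
```

```text
(no output)
```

View pics/w2.png

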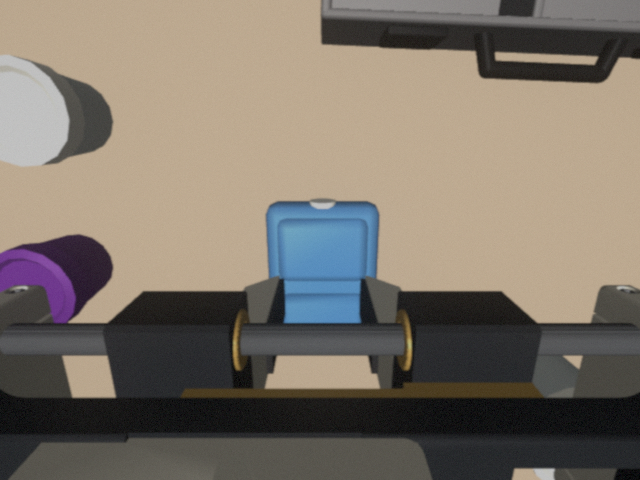

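View pics/s2c.png

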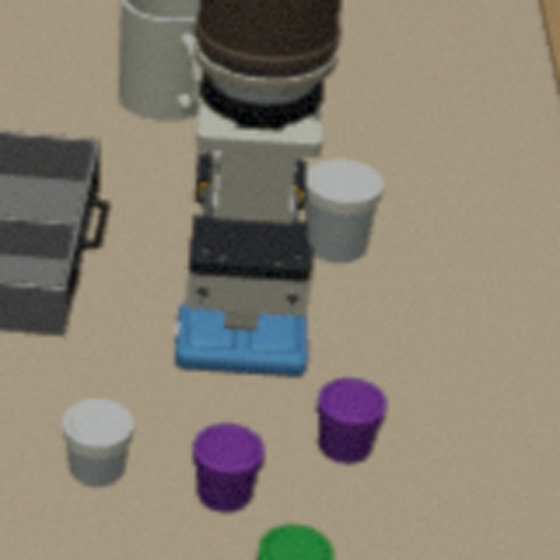

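```bash
python3 - <<'E'
from h import *
s=arm.observe(); print(s['position'],s['width'],s['joint_efforts'].round(1),s['force'],s['ft_torque'])
T=R.from_rotvec(s['ee_rot']).as_matrix()
c=cam('side'); w=cam('wrist')
for z in (0,.02):
  for x in (-.0187,0,.0187):
    P=s['position']+T@np.array([x,-z,0]); p=proj(c,P)[0]; print(z,x,p.round(1),((p-[290,120])*3.5).round(0),proj(w,P).round(0))
im,c2=shot('scene','sc2'); crop(im,160,170,360,330,'sc2c',4)
im=cv2.imread('pics/w2.png'); 
for b in blobs(blue(im))[:2]:
  for z in (.02,.01): print(rectz(w,b,z))
E
```

```text
[ 0.42262106 -0.14378609  0.00519945] 0.40024307387151503 [ -0.  -51.2   3.3 -16.7  -0.   -0.    0. ] [0.17859853 0.46151048 0.01547456] [ 0.04062428  0.0924371  -0.01807913]
0 -0.0187 [356.6 222.6] [233. 359.] [[289. 274.]]
0 0 [356.8 217.6] [234. 341.] [[322. 274.]]
0 0.0187 [357.  212.7] [234. 324.] [[354. 274.]]
0.02 -0.0187 [357.3 216.1] [235. 336.] [[286. 289.]]
0.02 0 [357.4 211.1] [236. 319.] [[322. 289.]]
0.02 0.0187 [357.6 206.2] [237. 302.] [[358. 288.]]
(array([ 433. , -142.3]), 67.6, 55.9, 9.5)
(array([ 429.2, -142.9]), 71.5, 59.1, 9.5)
```

View pics/sc2c.png

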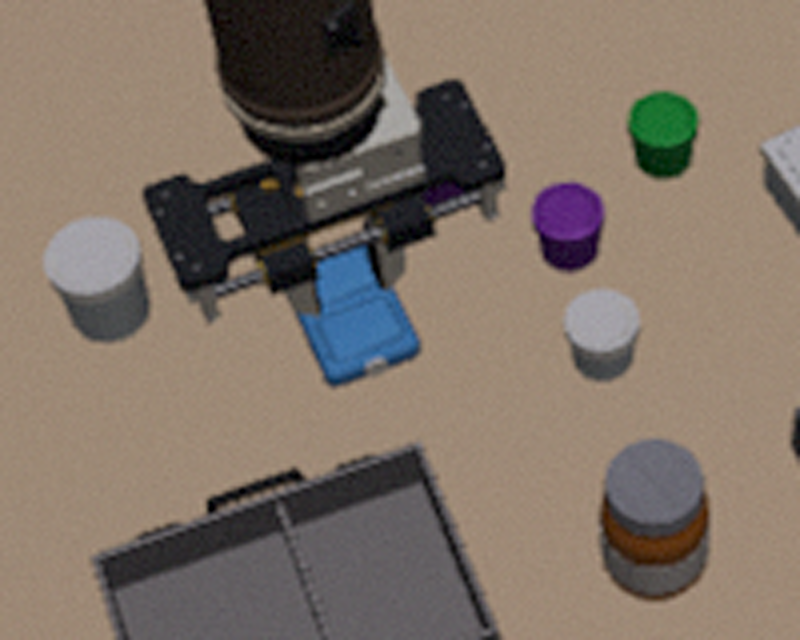

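```bash
python3 - <<'E'
from h import *
c=cam('side')
im=cv2.imread('pics/side0.png'); crop(im,180,80,320,200,'s0c',5)
im=cv2.imread('pics/s2.png'); crop(im,320,150,400,230,'s2d',8)
p0=np.array([.6244,0,.1964])
for dx in (-.065,-.046,.046,.065):
  print(dx,[((proj(c,p0+[dx,0,h])[0]-[180,80])*5).round(0).tolist() for h in (0,.01,.02,.03)])
E
```

```text
-0.065 [[506.0, 477.0], [505.0, 456.0], [504.0, 434.0], [503.0, 412.0]]
-0.046 [[460.0, 470.0], [459.0, 448.0], [457.0, 427.0], [456.0, 405.0]]
0.046 [[241.0, 434.0], [238.0, 413.0], [235.0, 391.0], [232.0, 369.0]]
0.065 [[197.0, 427.0], [194.0, 406.0], [190.0, 384.0], [187.0, 362.0]]
```

View pics/s0c.png

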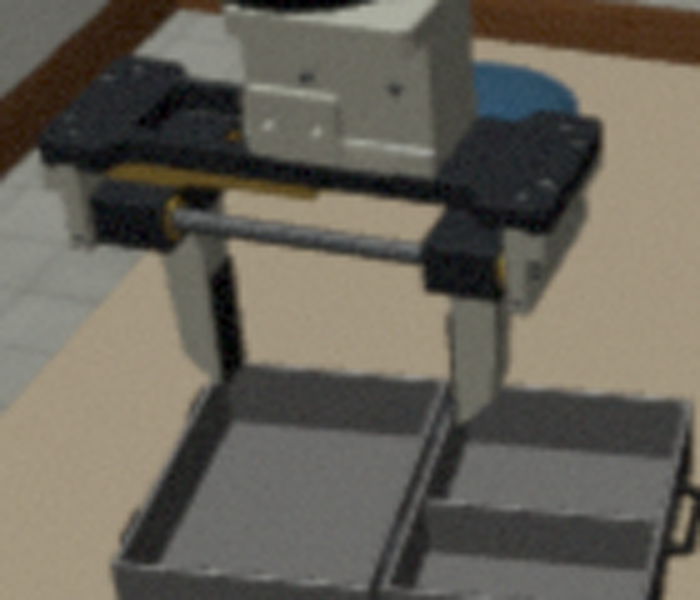

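View pics/s2d.png

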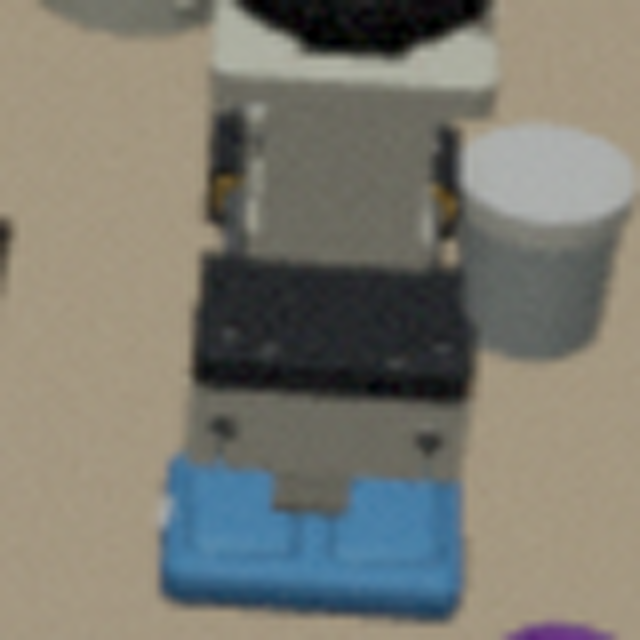

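The side view shows the real fingertips about 22 mm above the stated TCP. The right tip is at crop (462,422), while the TCP projects to (460,470). So the jaws closed above the block without touching it. I'll open and descend by feel, watching the force.

send_rows(steps=[[0.9, 0, 0, 0, 0], [0.9, 0, 0, 0, 0], [0.9, 0, 0, 0, 0], [0.9, 0, 0, 0, 0], [0.9, 0, 0.5, 0, 0], [0.9, 0, 1, 0, 0], [0.9, 0, 1.4, 0, 0], [0.9, 0, 1.6, 0, 0], [0.9, 0, 1.6, 0, 0]])

```text
clock: 4.22
position: [0.4225, -0.1438, -0.011]
ee_rot: [-1.283, 1.087, -1.086]
force: [1.0, -1.2, -0.7]
width: 0.901
```

```bash
python3 - <<'E'
from h import *
im,c=shot('side','s3'); crop(im,320,150,400,230,'s3d',8)
s=arm.observe(); T=R.from_rotvec(s['ee_rot']).as_matrix(); print(s['position'],s['force'])
for z in (.018,.022,.026):
  print([((proj(c,s['position']+T@np.array([x,-z,0]))[0]-[320,150])*8).round(0).tolist() for x in (-.06,-.041)])
E
```

```text
[ 0.42260449 -0.14381399 -0.0108188 ] [ 0.17393361  0.50880429 -0.55444451]
[[290.0, 667.0], [292.0, 624.0]]
[[291.0, 657.0], [293.0, 614.0]]
[[292.0, 647.0], [294.0, 604.0]]
```

View pics/s3d.png

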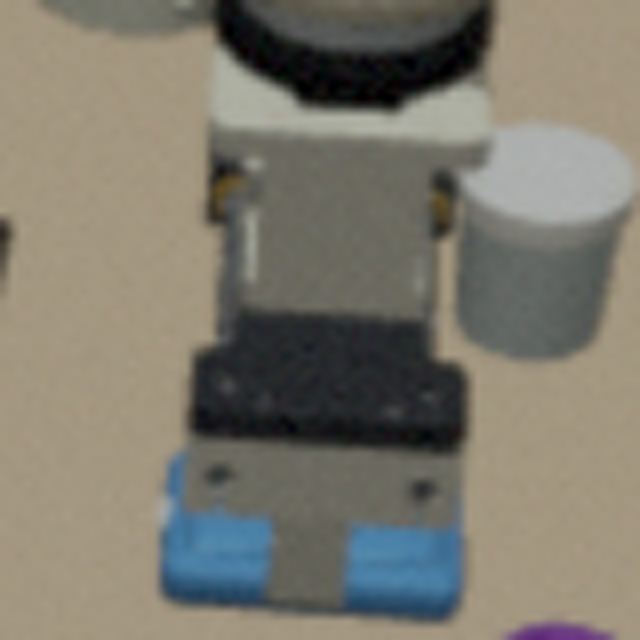

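send_rows(steps=[[0.9, 0, 0.4, 0, 0], [0.9, 0, 0.7, 0, 0], [0.9, 0, 0.7, 0, 0], [0.5, 0, 0.7, 0, 0], [0.5, 0, 0.7, 0, 0], [0.5, 0, 0.7, 0, 0], [0.5, 0, 0.7, 0, 0], [0.5, 0, 0.7, 0, 0]])

```text
clock: 5.28
position: [0.4227, -0.1438, -0.0177]
ee_rot: [-1.283, 1.086, -1.086]
force: [-0.1, 0.2, 2.0]
width: 0.652
```

send_rows(steps=[[0.5, 0, -2, 0, 0], [0.5, 0, -7, 0, 0], [0.5, 0, -12, 0, 0], [0.5, -2, -16, 1.5, 0], [0.5, -6, -16.8, 4.3, 0], [0.5, -11, -16.8, 7.9, 0], [0.5, -16, -16.8, 11.4, 0], [0.5, -21, -16.8, 15, 0], [0.5, -26, -16.8, 18.6, 0], [0.5, -31, -16.8, 22.1, 0], [0.5, -34.5, -16.8, 24.6, 0], [0.5, -36.4, -16.8, 26, 0], [0.5, -36.4, -16.8, 26, 0], [0.5, -36.4, -16.8, 26, 0]])

```text
clock: 7.02
position: [0.6186, 0.2568, 0.1497]
ee_rot: [-1.284, 1.087, -1.087]
force: [-0.2, -0.4, -2.2]
width: 0.657
```

```bash
python3 - <<'E'
from h import *
im,c=shot('wrist','w4'); im,c=shot('side','s4')
s=arm.observe();print(s['position'],s['ee_rot'],s['joints'].round(2))
E
```

```text
[0.61883513 0.25651281 0.15023449] [-1.28315806  1.08740621 -1.08782899] [-0.59  0.55  0.19  1.52 -0.11  1.09 -1.79]
```

View pics/w4.png

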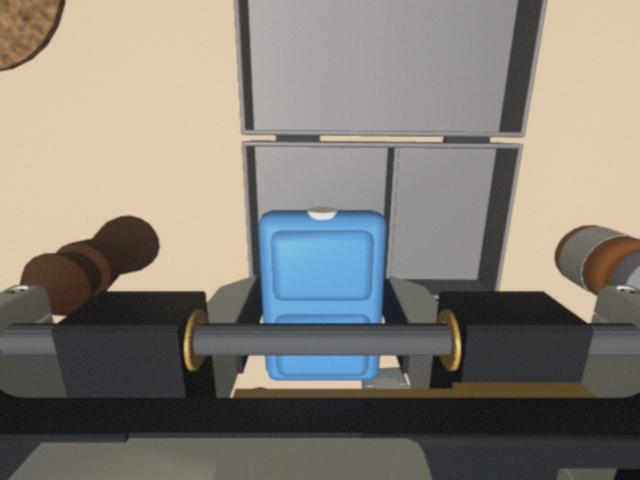

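View pics/s4.png

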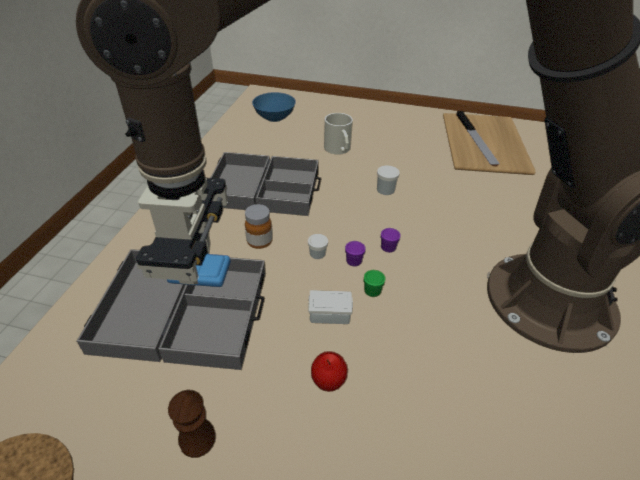

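```bash
python3 - <<'E'
from h import *
c=cam('wrist')
im=cv2.imread('pics/w4.png'); crop(im,230,120,540,300,'w4c',2.5)
for uv in [(243,143),(524,145),(391,147),(502,290),(386,225)]: print(uv,ray2z(c,uv,.042 if uv[0]!=391 and uv[0]!=386 else .036).round(4))
b=blobs(blue(im))[0]
for z in (.18,.175): print(rectz(c,b,z))
E
```

```text
(243, 143) [[0.6774 0.3312 0.042 ]]
(524, 145) [[0.7132 0.1045 0.042 ]]
(391, 147) [[0.6939 0.2102 0.036 ]]
(502, 290) [[0.5857 0.0824 0.042 ]]
(386, 225) [[0.6275 0.2    0.036 ]]
(array([633.1, 258.7]), 60.3, 58.0, -80.7)
(array([631.1, 258.4]), 62.2, 59.8, -80.7)
```

View pics/w4c.png

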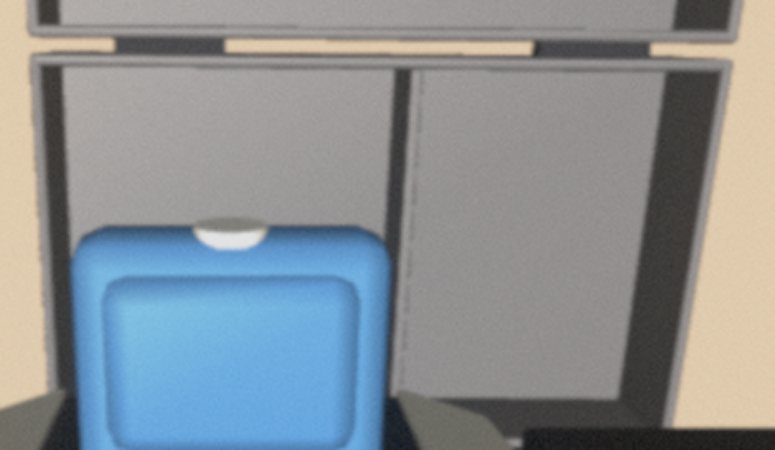

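send_rows(steps=[[0.5, 0, 5, 0, 0], [0.5, -0.1, 10, 0, 0], [0.5, -0.1, 14, 0, 0], [0.5, -0.1, 15.6, 0, 0], [0.5, -0.1, 16.3, 0, 0], [0.5, -0.1, 16.3, 0, 0], [0.78, -0.1, 16.3, 0, 0], [0.78, -0.1, 16.3, 0, 0], [0.78, -0.1, 16.3, 0, 0], [0.78, -0.1, 14, 0, 0], [0.78, -0.1, 9, 0, 0], [0.78, -0.1, 4, 0, 0], [0.78, -0.1, 0, 0, 0], [0.78, -0.1, 0, 0, 0]])

```text
clock: 8.88
position: [0.6212, 0.26, 0.1546]
ee_rot: [-1.276, 1.083, -1.088]
force: [1.1, -0.4, -0.6]
width: 0.781
```

```bash
python3 - <<'E'
from h import *
im,c=shot('wrist','w5')
s=arm.observe();print(s['position'],s['ee_rot'])
b=blobs(blue(im))[0]; print(rectz(c,b,.022))
E
```

```text
[0.61984103 0.25953861 0.15215309] [-1.27963469  1.0845522  -1.08682742]
(array([619.7, 259. ]), 86.0, 56.8, 9.5)
```

View pics/w5.png

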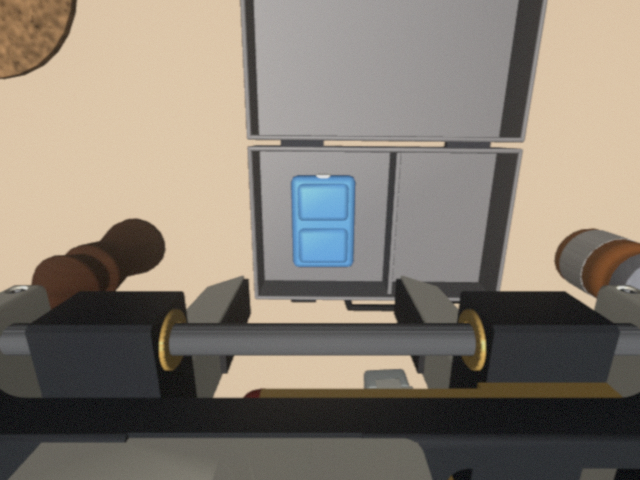

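```bash
cat >> h.py <<'E'
def white(im): return cv2.inRange(hsv(im),(0,0,150),(180,40,255))
E
python3 - <<'E'
from h import *
for n in ('scene0','side0','w1'):
    im=cv2.imread(f'pics/{n}.png'); 
    if n=='w1': continue
    c=cam(n[:-1])
    for b in blobs(white(im),40)[:8]: 
        m=b[:,0].mean(0)
        if n=='scene0' and 340<m[0]<390 and 180<m[1]<240 or n=='side0' and 300<m[0]<360 and 285<m[1]<330: print(n,m,rectz(c,b,.044),cv2.minAreaRect(b))
im=cv2.imread('pics/side0.png'); crop(im,300,280,360,330,'tub',10); print(im[303,331],im[318,331],im[340,300])
E
```

```text
scene0 [366.44155844 212.8961039 ] (array([420.6, 155. ]), 80.8, 49.7, 13.4) ((366.54193115234375, 212.6026153564453), (31.82611846923828, 18.869876861572266), 53.746158599853516)
side0 [329.96721311 300.71311475] (array([419.5, 155.5]), 82.9, 49.9, 12.6) ((329.9588928222656, 300.609619140625), (44.154911041259766, 20.68951988220215), 2.12109637260437)
[171 173 171] [107 109 104] [128 150 163]
```

View pics/tub.png

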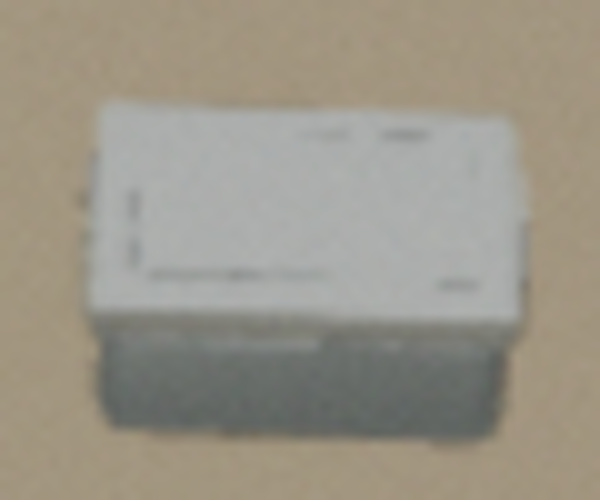

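send_rows(steps=[[0.85, 1, 0, -3, -0.02], [0.85, 2.5, 0, -8, -0.04], [0.85, 4, 0, -13, -0.06], [0.85, 5.8, 0, -18, -0.06], [0.85, 6.8, 0, -21.3, -0.06], [0.85, 6.8, 0, -21.3, -0.06], [0.85, 6.8, 0, -21.3, -0.06], [0.85, 6.8, 0, -21.3, -0.06]])

```text
clock: 9.93
position: [0.4208, 0.1573, 0.1499]
ee_rot: [-1.308, 1.041, -1.041]
force: [0.6, 1.4, 0.3]
width: 0.848
```

```bash
python3 - <<'E'
from h import *
im,c=shot('wrist','w6')
s=arm.observe();print(s['position'],s['ee_rot'],s['joints'].round(2))
for b in blobs(white(im),500)[:4]: print(b[:,0].mean(0),rectz(c,b,.044))
E
```

```text
[0.4206595  0.15729334 0.14993151] [-1.30789083  1.04117712 -1.04132911] [-0.62  0.2   0.17  2.06 -0.04  0.89 -1.77]
[325.74736842 224.61754386] (array([422., 154.]), 81.3, 50.0, 12.9)
[523.71724138 193.5862069 ] (array([487. ,  -2.2]), 42.5, 42.4, -77.1)
```

View pics/w6.png

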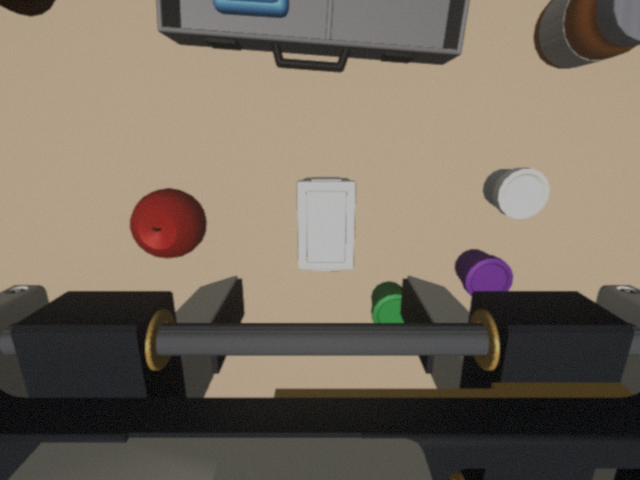

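send_rows(steps=[[0.85, 0.3, 5, 0, 0], [0.85, 0.35, 10, 0.05, 0], [0.85, 0.35, 14, 0.05, 0], [0.85, 0.35, 16, 0.05, 0], [0.85, 0.35, 16, 0.05, 0], [0.4, 0.35, 16, 0.05, 0], [0.4, 0.35, 16, 0.05, 0], [0.4, 0.35, 16, 0.05, 0], [0.4, 0.35, 16, 0.05, 0], [0.4, 0.35, 16, 0.05, 0], [0.4, 0.35, 16, 0.05, 0]], squeeze=15)

```text
clock: 11.35
position: [0.4217, 0.1539, -0.0091]
ee_rot: [-1.306, 1.041, -1.041]
force: [-0.9, -0.6, 7.9]
width: 0.542
```

send_rows(steps=[[0.4, 0, -1, 0, 0], [0.4, 0, -5, 0, 0], [0.4, 0, -10, 0, 0], [0.4, -1, -15, 2.5, 0.02], [0.4, -3, -16, 6.5, 0.04], [0.4, -5, -16, 11, 0.06], [0.4, -6.2, -16, 13.6, 0.06], [0.4, -6.2, -16, 13.6, 0.06], [0.4, -6.2, -16, 13.6, 0.06], [0.4, -6.2, -16, 13.6, 0.06]])

```text
clock: 12.6
position: [0.5392, 0.2436, 0.1505]
ee_rot: [-1.283, 1.087, -1.087]
force: [-0.0, -0.8, -0.4]
width: 0.545
```

```bash
python3 - <<'E'
from h import *
im,c=shot('wrist','w7')
s=arm.observe();print(s['position'],s['ee_rot'],s['width'],s['force'])
b=blobs(blue(im))[0]; print(rectz(c,b,.022),rectz(c,b,.018))
im,c=shot('side','s7'); crop(im,100,180,300,360,'s7c',3)
E
```

```text
[0.53937001 0.24375274 0.15052101] [-1.28299984  1.08672424 -1.08663673] 0.5448025825457091 [-0.21352953  0.28466651 -1.07540901]
(array([617.9, 258.7]), 85.6, 57.0, 9.4) (array([618. , 258.7]), 86.7, 57.7, 9.4)
```

View pics/w7.png

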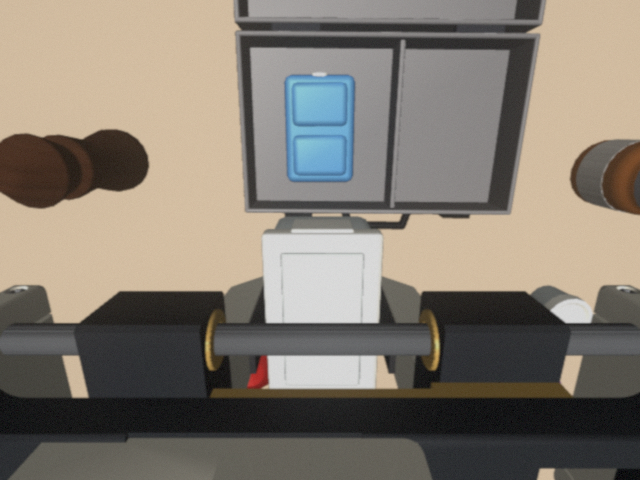

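View pics/s7c.png

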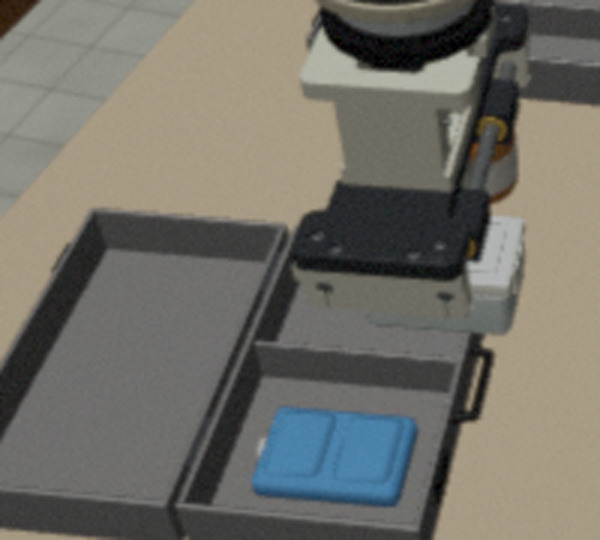

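```bash
python3 - <<'E'
from h import *
s=arm.observe(); c=cam('wrist',s); T=R.from_rotvec(s['ee_rot']).as_matrix()
for uv in [(265,232),(382,232),(323,232),(323,387)]:
    print(uv,((ray2z(c,uv,.2035)-s['position'])@T*1000).round(1))
d=np.array([.618,.2587,s['position'][2]])-s['position']; print((T.T@d*100).round(2))
E
```

```text
(265, 232) [[-22.7 -52.9  39.9]]
(382, 232) [[ 24.1 -52.9  39.9]]
(323, 232) [[  0.5 -52.9  39.9]]
(323, 387) [[  0.5 -52.9 -34.2]]
[-0.17 -0.    7.99]
```

send_rows(steps=[[0.4, -0.1, 0, 4, 0], [0.4, -0.2, 2, 7.5, 0], [0.4, -0.2, 5, 8, 0], [0.4, -0.2, 9, 8, 0], [0.4, -0.2, 12, 8, 0], [0.4, -0.2, 13, 8, 0], [0.4, -0.2, 13.2, 8, 0], [0.4, -0.2, 13.2, 8, 0]])

```text
clock: 13.7
position: [0.6194, 0.2599, 0.0196]
ee_rot: [-1.281, 1.085, -1.087]
force: [0.2, 0.0, -1.0]
width: 0.547
```

```bash
python3 - <<'E'
from h import *
s=arm.observe();print(s['position'],s['ee_rot'],s['width'],s['force'])
im,c=shot('side','s8'); crop(im,130,240,280,370,'s8c',4)
E
```

```text
[0.61940824 0.25993941 0.01959922] [-1.28105828  1.08533107 -1.0867474 ] 0.5471009642216165 [ 0.22698841  0.04961817 -0.97970363]
```

View pics/s8c.png

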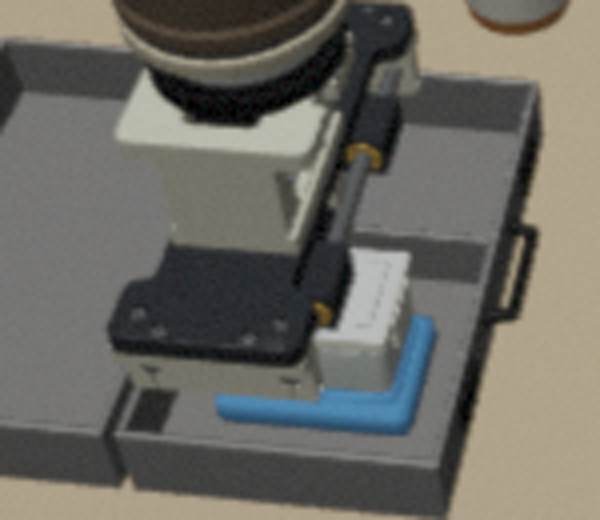

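send_rows(steps=[[0.4, 0.1, 0.15, -0.1, 0], [0.4, 0.1, 0.25, -0.1, 0], [0.4, 0.1, 0.25, -0.1, 0]])

```text
clock: 14.12
position: [0.618, 0.2585, 0.017]
ee_rot: [-1.282, 1.086, -1.087]
force: [-3.1, -0.8, 7.8]
width: 0.541
```

Contact force is +7.8 N, so the tub is seated. I'll release and rise.

send_rows(steps=[[0.66, 0, 0, 0, 0], [0.68, 0, 0, 0, 0], [0.68, 0, 0, 0, 0], [0.68, 0, -1, 0, 0], [0.68, 0, -4, 0, 0], [0.68, 0, -9, 0, 0], [0.68, 0, -13.3, 0, 0], [0.68, 0, -13.3, -6, 0], [0.68, 0, -13.3, -10, 0], [0.68, 0, -13.3, -10, 0], [0.68, 0, -13.3, -10, 0]])

```text
clock: 15.5
position: [0.52, 0.2422, 0.1496]
ee_rot: [-1.281, 1.085, -1.087]
force: [1.0, 0.0, 0.9]
width: 0.681
```

```bash
python3 - <<'E'
from h import *
s=arm.observe();print(s['position'],s['ee_rot'])
im,c=shot('wrist','w9')
print(rectz(c,blobs(white(im),500)[0],.07), rectz(c,blobs(blue(im))[0],.018))
crop(im,220,0,560,300,'w9c',2)
im,c=shot('side','s9'); crop(im,130,240,280,370,'s9c',4)
E
```

```text
[0.51997375 0.24222536 0.14957826] [-1.2814008   1.08538815 -1.08666423]Traceback (most recent call last):
  File "<stdin>", line 4, in <module>
IndexError: list index out of range
```

```bash
python3 - <<'E'
from h import *
im=cv2.imread('pics/w9.png');crop(im,220,0,560,300,'w9c',2)
im,c=shot('side','s9'); crop(im,130,240,280,370,'s9c',4)
E
```

```text
(no output)
```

View pics/w9c.png

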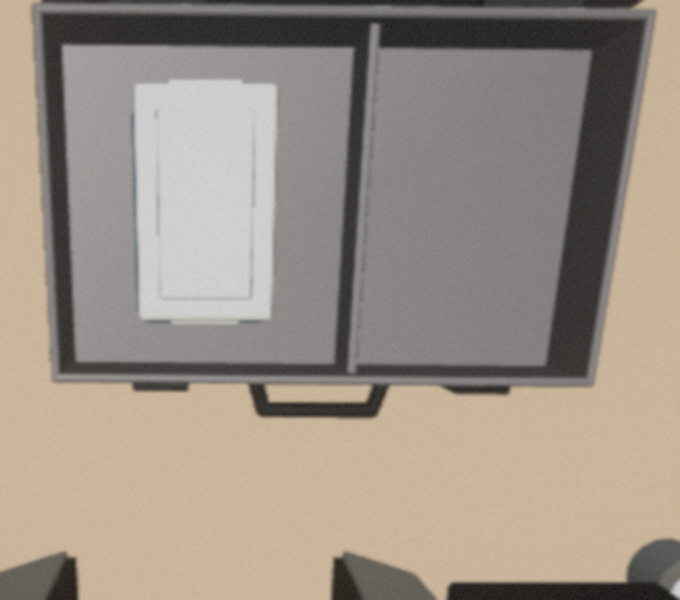

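View pics/s9c.png

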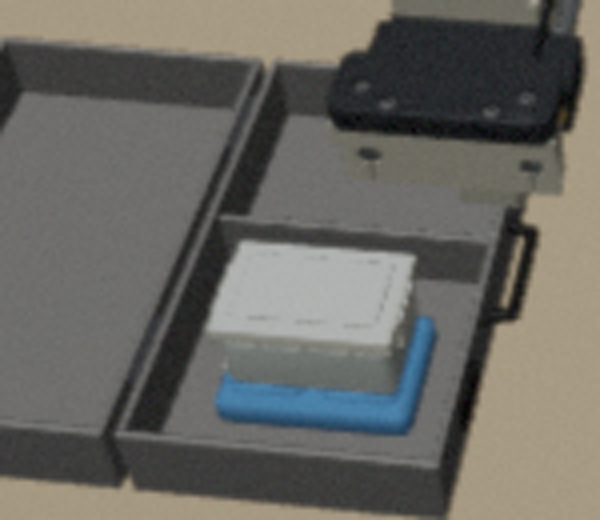

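```bash
python3 - <<'E'
from h import *
c=cam('wrist'); im=cv2.imread('pics/w9.png')
m=cv2.inRange(hsv(im),(0,0,190),(180,45,255)); m[300:]=0; m[:,500:]=0
for b in blobs(m,500)[:3]: print(b[:,0].mean(0),rectz(c,b,.07))
# big pot & others from scene/side
for n in ('scene','side'):
  im=cv2.imread('pics/'+n+'0.png'); c=cam(n); im2=cv2.resize(im,None,fx=1,fy=1)
  x0,y0,x1,y1=(165,215,205,265) if n=='scene' else (365,155,410,205)
  crop(im,x0,y0,x1,y1,'bp_'+n,10)
E
```

```text
[322.24861878  98.84254144] (array([618.4, 258. ]), 78.5, 48.0, 9.4)
```

View pics/bp_side.png

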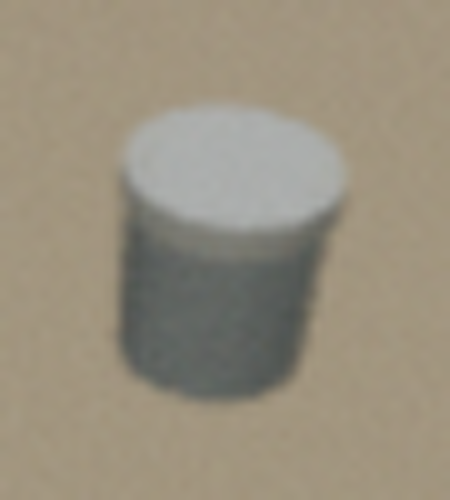

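send_rows(steps=[[0.9, 3, 0, -1.4, -0.15], [0.9, 8, 0, -3.8, -0.32], [0.9, 13, 0, -6.2, -0.49], [0.9, 18, 0, -8.5, -0.66], [0.9, 23, 0, -10.9, -0.83], [0.9, 28, 0, -13.3, -1.0], [0.9, 33, 0, -15.6, -1.17], [0.9, 38, 0, -18, -1.34], [0.9, 43, 0, -20.4, -1.5], [0.9, 47, 0, -22.3, -1.56], [0.9, 48.8, 0, -23.2, -1.56], [0.9, 48.8, 0, -23.2, -1.56], [0.9, 48.8, 0, -23.2, -1.56], [0.9, 48.8, 0, -23.2, -1.56]])

```text
clock: 17.35
position: [0.3715, -0.2765, 0.1487]
ee_rot: [-1.567, -0.123, 0.123]
force: [0.2, -0.3, -0.2]
width: 0.901
```

```bash
cat >> h.py <<'E'
def circ(c,b,z):
    W=ray2z(c,cv2.convexHull(b)[:,0,:],z)[:,:2]; (x,y),r=cv2.minEnclosingCircle((W*1000).astype(np.float32))
    A=np.c_[2*W,np.ones(len(W))]; q=np.linalg.lstsq(A,(W**2).sum(1),rcond=None)[0]
    return (round(x,1),round(y,1),round(r,1)),(q[:2]*1000).round(1),round(1000*np.sqrt(q[2]+q[:2]@q[:2]),1)
E
python3 - <<'E'
from h import *
s=arm.observe();print(s['position'],s['ee_rot'],s['joints'].round(2))
im,c=shot('wrist','w10')
m=cv2.inRange(hsv(im),(0,0,170),(180,45,255)); m[330:]=0
for b in blobs(m,500)[:5]: print(b[:,0].mean(0),circ(c,b,.058))
E
```

```text
[ 0.37145821 -0.27654601  0.14869108] [-1.56699277 -0.12331682  0.12315162] [ 0.36  0.22  0.2   2.03 -0.06  0.89  0.74]
[323.61290323 238.95698925] ((374.9, -283.6, 28.5), array([ 375. , -284.4]), np.float64(27.9))
```

View pics/w10.png

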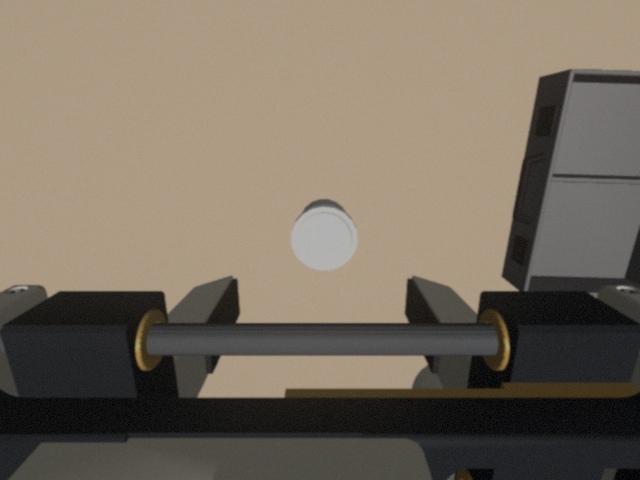

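send_rows(steps=[[0.9, 0.2, 4, -0.8, 0], [0.9, 0.2, 9, -0.8, 0], [0.9, 0.2, 13.5, -0.8, 0], [0.9, 0.2, 15.4, -0.8, 0], [0.9, 0.2, 15.4, -0.8, 0], [0.45, 0.2, 15.4, -0.8, 0], [0.45, 0.2, 15.4, -0.8, 0], [0.45, 0.2, 15.4, -0.8, 0], [0.45, 0.2, 15.4, -0.8, 0], [0.45, 0.2, 15.4, -0.8, 0], [0.45, 0.2, 15.4, -0.8, 0]], squeeze=15)

```text
clock: 18.77
position: [0.3745, -0.2854, -0.0045]
ee_rot: [-1.568, -0.123, 0.121]
force: [-0.9, 1.1, 8.7]
width: 0.612
```

```bash
python3 - <<'E'
from h import *
im,c=shot('side','s11'); crop(im,320,130,440,220,'s11c',6)
E
```

```text
(no output)
```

View pics/s11c.png

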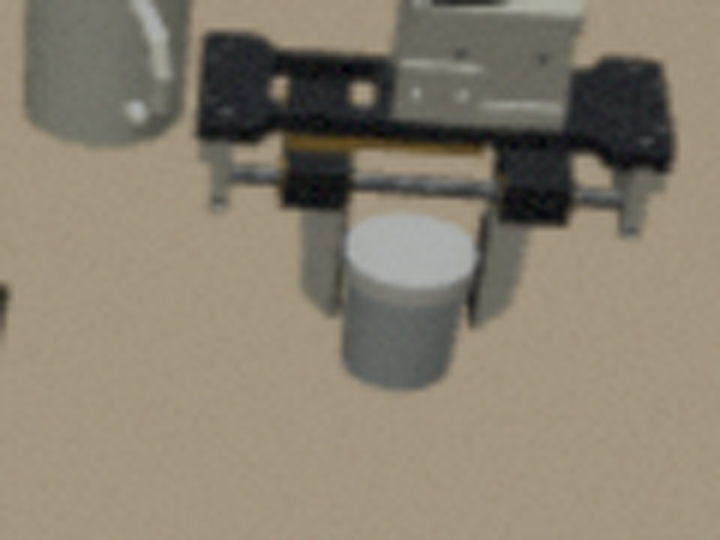

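send_rows(steps=[[0.45, 0, -1, 0, 0], [0.45, 0, -5, 0, 0], [0.45, 0, -10, 0, 0], [0.45, 1.5, -14.5, 1.8, 0], [0.45, 5, -15.5, 5.9, 0], [0.45, 9, -15.5, 10.6, 0], [0.45, 13, -15.5, 15.3, 0], [0.45, 17, -15.5, 20, 0], [0.45, 21, -15.5, 24.8, 0], [0.45, 25, -15.5, 29.5, 0], [0.45, 29, -15.5, 34.2, 0], [0.45, 31.5, -15.5, 37.2, 0], [0.45, 32.6, -15.5, 38.5, 0], [0.45, 32.6, -15.5, 38.5, 0], [0.45, 32.6, -15.5, 38.5, 0], [0.45, 32.6, -15.5, 38.5, 0]])

```text
clock: 20.82
position: [0.6364, 0.1435, 0.1501]
ee_rot: [-1.568, -0.12, 0.12]
force: [0.3, 0.7, -1.7]
width: 0.608
```

```bash
python3 - <<'E'
from h import *
s=arm.observe();print(s['position'],s['ee_rot'],s['joints'].round(2))
im,c=shot('wrist','w12');im,c=shot('side','s12'); crop(im,80,120,300,370,'s12c',2.4)
E
```

```text
[0.63637884 0.14347829 0.15008779] [-1.56818116 -0.11993413  0.11986951] [-0.34  0.52  0.05  1.56 -0.03  1.06 -0.13]
```

View pics/w12.png

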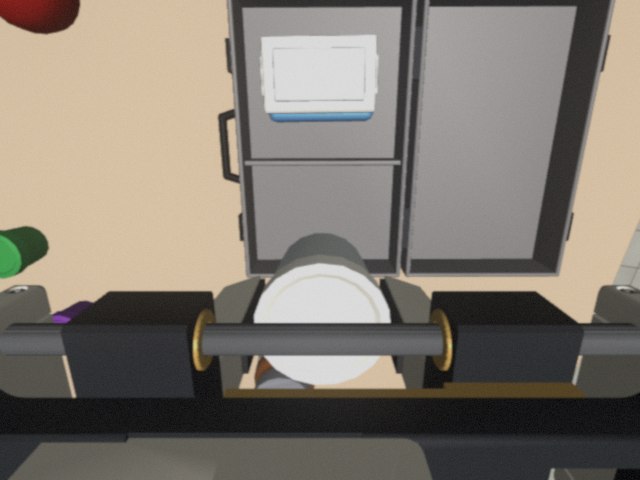

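View pics/s12c.png

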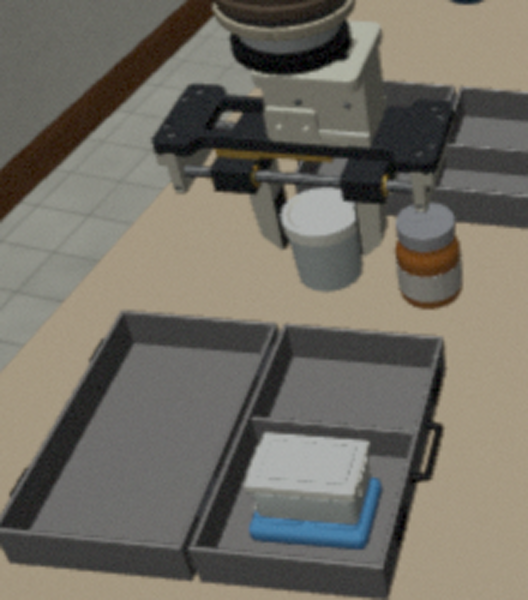

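send_rows(steps=[[0.45, 0, 4, 0.2, 0], [0.45, 0, 9, 0.2, 0], [0.45, 0, 13, 0.2, 0], [0.45, 0, 14.6, 0.2, 0], [0.45, 0, 14.9, 0.2, 0], [0.45, 0, 14.9, 0.2, 0], [0.45, 0, 15.0, 0.2, 0], [0.45, 0, 15.0, 0.2, 0]])

```text
clock: 21.92
position: [0.6369, 0.1477, 0.0007]
ee_rot: [-1.567, -0.123, 0.12]
force: [0.4, -0.6, -1.8]
width: 0.608
```

send_rows(steps=[[0.45, 0, 0.1, -0.1, 0], [0.45, 0, 0.1, -0.1, 0], [0.7, 0, 0.1, -0.1, 0], [0.78, 0, 0.1, -0.1, 0], [0.78, 0, 0.1, -0.1, 0], [0.78, 0, -1, -0.1, 0], [0.78, 0, -5, -0.1, 0], [0.78, 0, -10, -0.1, 0], [0.78, 0, -15, -0.1, 0], [0.78, 0, -15, -0.1, 0]])

```text
clock: 23.18
position: [0.6396, 0.1472, 0.1554]
ee_rot: [-1.565, -0.128, 0.114]
force: [0.3, 1.5, -1.0]
width: 0.781
```

```bash
python3 - <<'E'
from h import *
im,c=shot('wrist','w13');im,c=shot('side','s13'); crop(im,80,220,300,370,'s13c',3.4)
s=arm.observe();print(s['position'],s['ee_rot'])
E
```

```text
[0.63674496 0.14654649 0.15071732] [-1.56702923 -0.12287017  0.1204477 ]
```

View pics/w13.png

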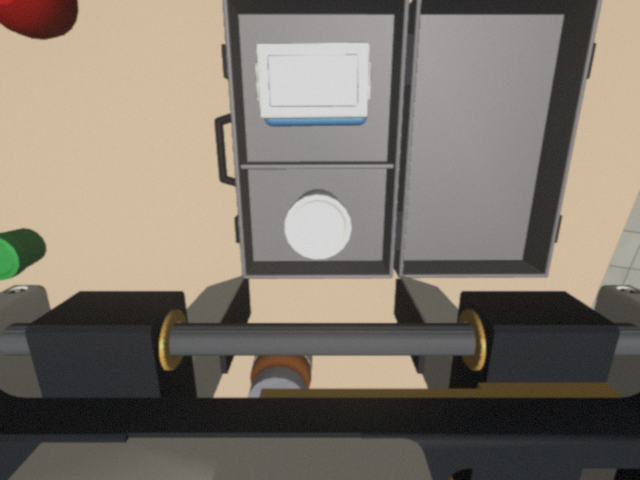

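View pics/s13c.png

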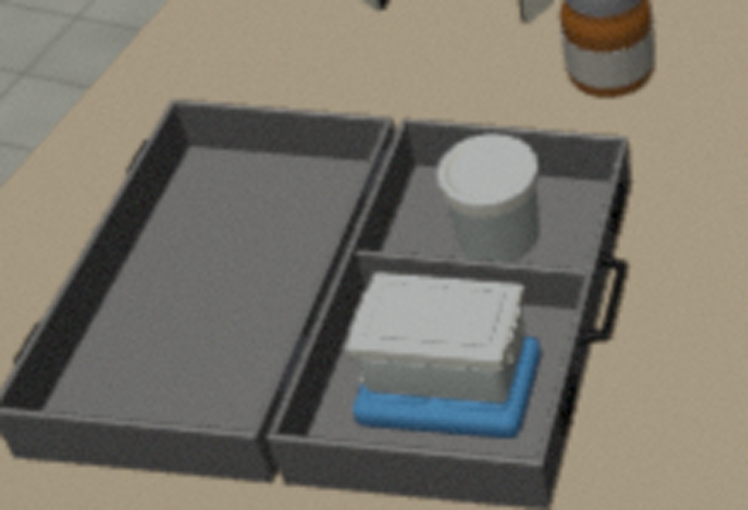

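send_rows(steps=[[0.95, -2, 0, 1.6, 0], [0.95, -6, 0, 4.9, 0], [0.95, -10, 0, 8.2, 0], [0.95, -14, 0, 11.5, 0], [0.95, -18, 0, 14.8, 0], [0.95, -21, 0, 17.3, 0], [0.95, -21.9, 0, 18, 0], [0.95, -21.9, 0, 18, 0], [0.95, -21.9, 0, 18, 0], [0.95, -21.9, 0, 18, 0]])

```text
clock: 24.52
position: [0.3934, 0.2897, 0.1495]
ee_rot: [-1.568, -0.12, 0.12]
force: [0.4, -1.7, -0.3]
width: 0.951
```

```bash
python3 - <<'E'
from h import *
s=arm.observe();print(s['position'],s['ee_rot'],s['joints'].round(2))
im,c=shot('wrist','w14')
def red(im): 
    h=hsv(im); return cv2.inRange(h,(0,130,40),(8,255,255))|cv2.inRange(h,(172,130,40),(180,255,255))
m=red(im); m[330:]=0
for b in blobs(m,500)[:2]: print(b[:,0].mean(0),circ(c,b,.03),circ(c,b,.035))
for n in ('scene0','side0'):
    im=cv2.imread(f'pics/{n}.png'); c=cam(n[:-1]); b=blobs(red(im))[0]; print(n,circ(c,b,.028))
E
```

```text
[0.39340279 0.28965016 0.14950417] [-1.56793452 -0.12000084  0.11991062] [-0.72  0.27 -0.04  1.96  0.01  0.92 -0.6 ]
[317.65789474 219.99473684] ((390.1, 289.9, 31.6), array([390.2, 289.8]), np.float64(30.8)) ((390.0, 291.1, 31.1), array([390.1, 291.1]), np.float64(30.3))
scene0 ((387.9, 296.0, 40.4), array([386.2, 293.9]), np.float64(34.9))
side0 ((387.8, 288.8, 36.5), array([388.4, 289. ]), np.float64(33.6))
```

View pics/w14.png

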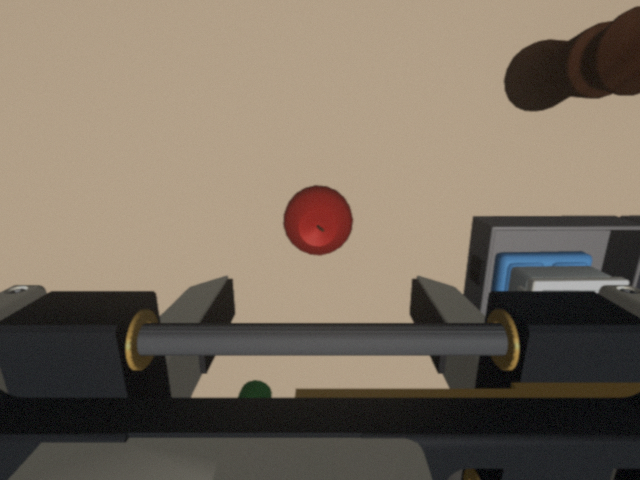

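send_rows(steps=[[0.95, -0.3, 4, 0.1, 0], [0.95, -0.3, 9, 0.1, 0], [0.95, -0.3, 13.5, 0.1, 0], [0.95, -0.3, 16, 0.1, 0], [0.95, -0.3, 16, 0.1, 0], [0.5, -0.3, 16, 0.1, 0], [0.5, -0.3, 16, 0.1, 0], [0.5, -0.3, 16, 0.1, 0], [0.5, -0.3, 16, 0.1, 0], [0.5, -0.3, 16, 0.1, 0], [0.5, -0.3, 16, 0.1, 0]], squeeze=15)

```text
clock: 25.95
position: [0.3898, 0.2915, -0.0094]
ee_rot: [-1.566, -0.123, 0.121]
force: [-1.8, -0.6, 7.3]
width: 0.666
```

```bash
python3 - <<'E'
from h import *
im,c=shot('side','s15'); crop(im,260,300,400,420,'s15c',5)
E
```

```text
(no output)
```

View pics/s15c.png

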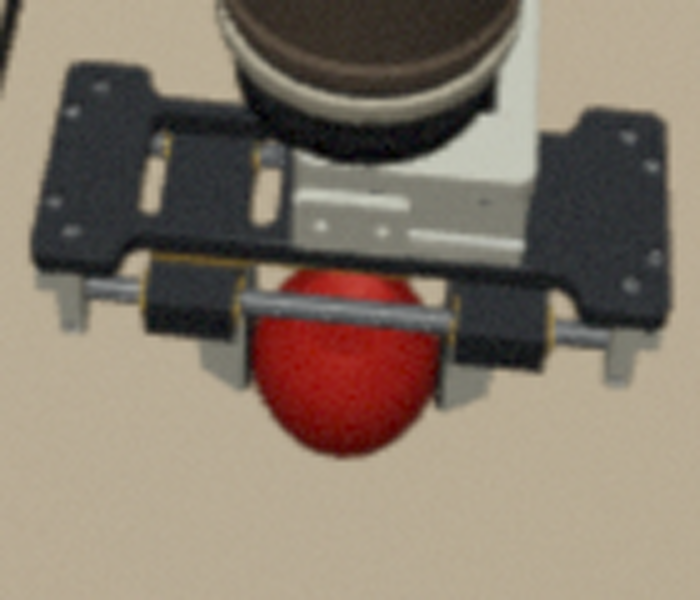

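send_rows(steps=[[0.5, 0, -1, 0, 0], [0.5, 0, -5, 0, 0], [0.5, 0, -10, 0, 0], [0.5, 0.5, -15, -2.3, 0], [0.5, 1.6, -16, -7.2, 0], [0.5, 2.7, -16, -12.2, 0], [0.5, 3.8, -16, -17.1, 0], [0.5, 4.9, -16, -22, 0], [0.5, 6, -16, -27, 0.01], [0.5, 7.1, -16, -32, 0.02], [0.5, 8.2, -16, -37, 0.03], [0.5, 9.3, -16, -42, 0.035], [0.5, 10.4, -16, -47, 0.035], [0.5, 11.5, -16, -52, 0.035], [0.5, 12.6, -16, -57, 0.035], [0.5, 13.7, -16, -62, 0.035], [0.5, 14.2, -16, -64, 0.035], [0.5, 14.2, -16, -64, 0.035], [0.5, 14.2, -16, -64, 0.035], [0.5, 14.2, -16, -64, 0.035]])

```text
clock: 28.5
position: [0.6284, -0.3176, 0.1501]
ee_rot: [-1.568, -0.096, 0.095]
force: [0.5, 0.1, -3.3]
width: 0.67
```

```bash
python3 - <<'E'
from h import *
s=arm.observe();print(s['position'],s['ee_rot'],s['joints'].round(2),s['width'])
im,c=shot('wrist','w16');
E
```

```text
[ 0.62838015 -0.31764489  0.15005528] [-1.56781459 -0.09570687  0.09531338] [ 0.26  0.6   0.21  1.42 -0.13  1.13  0.62] 0.6697002553868925
```

View pics/w16.png

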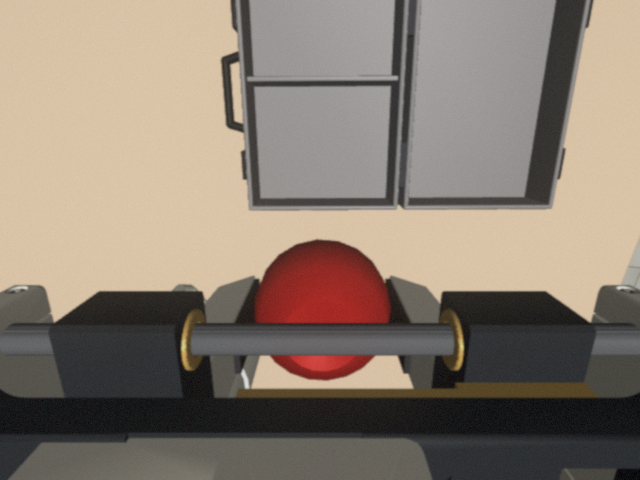

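```bash
python3 - <<'E'
from h import *
s=arm.observe();c=cam('wrist',s); T=R.from_rotvec(s['ee_rot']).as_matrix()
im=cv2.imread('pics/w16.png'); crop(im,215,0,435,230,'w16c',3.5)
A=ray2z(c,(249.5,209.5),.042)[0]; B=ray2z(c,(397.5,209.5),.042)[0]; print(A,B,np.linalg.norm(A-B))
y=np.arctan2(B[1]-A[1],B[0]-A[0]); m=(A+B)/2; e=np.array([np.cos(y),np.sin(y),0]); n=np.array([-np.sin(y),np.cos(y),0])
o=m+n*.095; print('yaw',y,'box',o)
D=ray2z(c,[(247,78),(397,78)],.036); print('div',((D-o)@np.c_[e,n]).round(4))
for k in (-.0415,.0515):
    t=o+n*k; d=t-s['position']; d[2]=0; print(t,(T.T@d*100).round(2))
E
```

```text
[ 0.56566637 -0.31150043  0.042     ] [ 0.69206668 -0.2961683   0.042     ] 0.12732679291249543
yaw 0.12070849345270583 box [ 0.61742704 -0.20952563  0.042     ]
div [[-0.0607  0.0098]
 [ 0.058   0.0098]]
[ 0.62242429 -0.25072366  0.042     ] [0.22 0.   6.74]
[ 0.61122564 -0.15840036  0.042     ] [2.300e-01 1.000e-02 1.604e+01]
```

View pics/w16c.png

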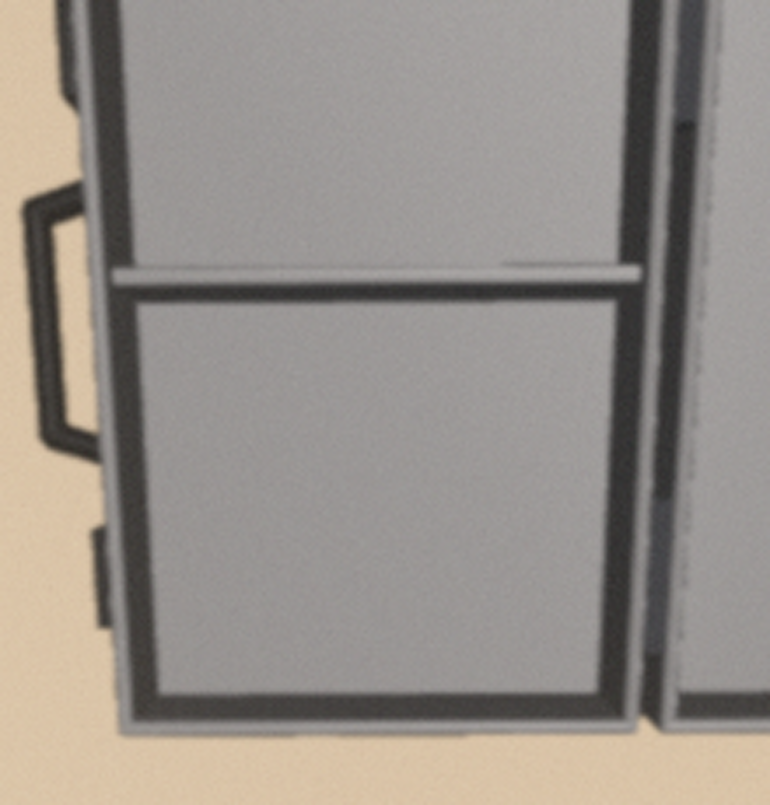

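send_rows(steps=[[0.5, 0.1, 0, 4, 0], [0.5, 0.2, 2, 6.7, 0], [0.5, 0.2, 6, 6.7, 0], [0.5, 0.2, 10, 6.7, 0], [0.5, 0.2, 13.5, 6.7, 0], [0.5, 0.2, 15, 6.7, 0], [0.5, 0.2, 15.3, 6.7, 0], [0.5, 0.2, 15.4, 6.7, 0], [0.5, 0.2, 15.4, 6.7, 0]])

```text
clock: 29.68
position: [0.6232, -0.2529, -0.0029]
ee_rot: [-1.57, -0.096, 0.093]
force: [0.3, -0.0, -1.3]
width: 0.665
```

send_rows(steps=[[0.5, -0.1, 0.1, 0.2, 0], [0.5, -0.1, 0.15, 0.2, 0], [0.5, -0.1, 0.15, 0.2, 0]])

```text
clock: 30.05
position: [0.6212, -0.2505, -0.0052]
ee_rot: [-1.569, -0.095, 0.094]
force: [-1.2, 1.0, 4.8]
width: 0.666
```

send_rows(steps=[[0.72, 0, 0, 0, 0], [0.8, 0, 0, 0, 0], [0.8, 0, 0, 0, 0], [0.8, 0, -1, 0, 0], [0.8, 0, -4, 0, 0], [0.8, 0, -9, 0, 0], [0.8, 0, -14, 0, 0], [0.8, 0, -15.6, 0, 0], [0.8, 0, -15.6, -3, 0], [0.8, 0, -15.6, -3, 0]])

```text
clock: 31.3
position: [0.6237, -0.2835, 0.1503]
ee_rot: [-1.571, -0.091, 0.092]
force: [0.1, -0.3, -0.6]
width: 0.801
```

```bash
python3 - <<'E'
from h import *
im,c=shot('wrist','w17');im,c=shot('side','s17'); crop(im,190,130,340,230,'s17c',5)
s=arm.observe();print(s['position'],s['ee_rot'])
E
```

```text
[ 0.62415    -0.28030987  0.14971697] [-1.56806021 -0.09297906  0.09438088]
```

View pics/w17.png

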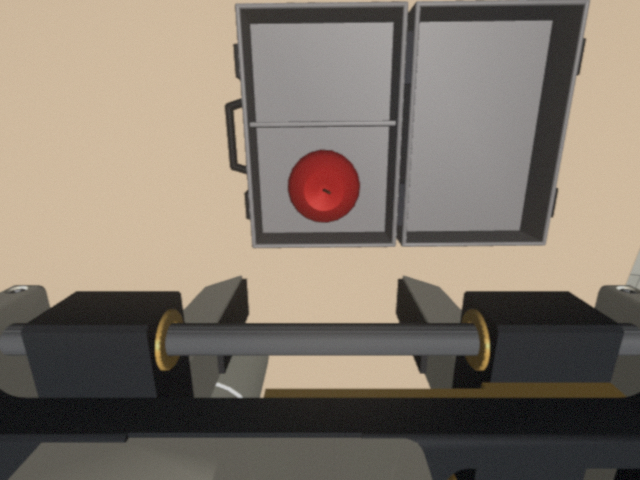

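View pics/s17c.png

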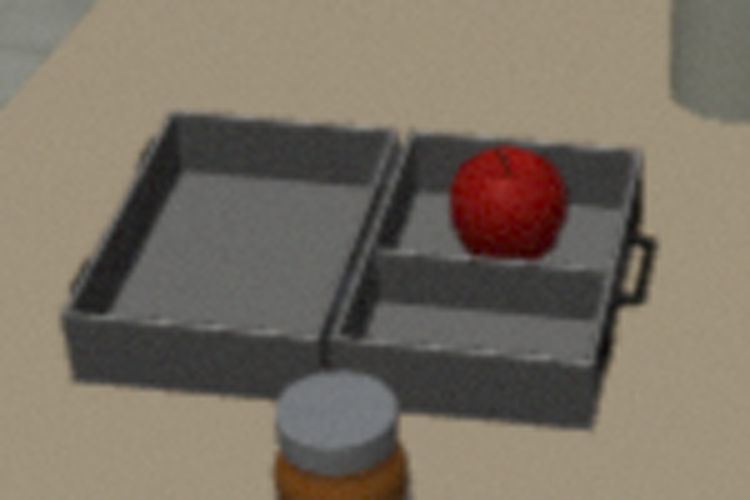

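send_rows(steps=[[0.75, -1, 0, 3, -0.12], [0.75, -2.8, 0, 8, -0.29], [0.75, -4.6, 0, 13, -0.46], [0.75, -6.4, 0, 18, -0.62], [0.75, -8.2, 0, 23, -0.75], [0.75, -9.8, 0, 27.6, -0.75], [0.75, -10.4, 0, 29.3, -0.75], [0.75, -10.4, 0, 29.3, -0.75], [0.75, -10.4, 0, 29.3, -0.75], [0.75, -10.4, 0, 29.3, -0.75]])

```text
clock: 32.65
position: [0.4868, -0.0035, 0.1501]
ee_rot: [-1.463, -0.677, 0.678]
force: [0.7, -0.5, -1.0]
width: 0.755
```

```bash
python3 - <<'E'
from h import *
s=arm.observe();T=R.from_rotvec(s['ee_rot']).as_matrix();print(s['position'],T[:,0].round(3),s['joints'].round(2))
im,c=shot('wrist','w18')
m=cv2.inRange(hsv(im),(0,0,180),(180,45,255)); m[330:]=0
for b in blobs(m,300)[:4]:
    r=circ(c,b,.04); print(b[:,0].mean(0),r); d=np.r_[r[1]/1000,s['position'][2]]-s['position']; print((T.T@d*100).round(2))
E
```

```text
[ 0.48683084 -0.00349997  0.15010987] [ 0.647  0.763 -0.   ] [-0.07  0.26 -0.04  1.96  0.01  0.92  0.75]
[578.39444444 248.76111111] ((653.8, 156.7, 29.4), array([653.7, 156.6]), np.float64(29.1))
[ 2.30e+01 -1.00e-02 -2.38e+00]
[320.27338129 224.54676259] ((486.7, -4.7, 22.5), array([487.,  -5.]), np.float64(21.9))
[-0.1   0.   -0.11]
```

View pics/w18.png

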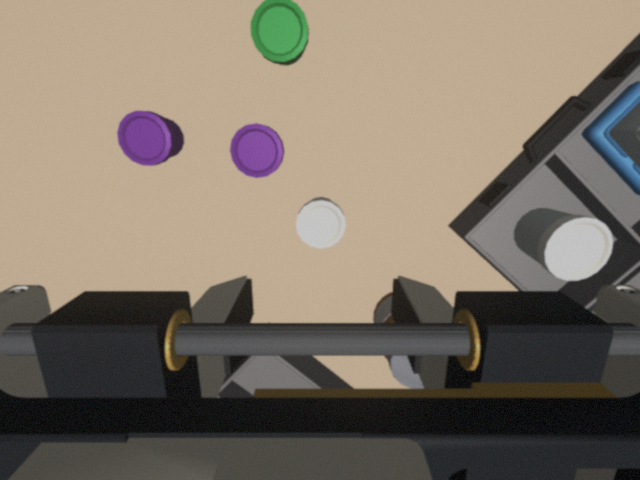

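send_rows(steps=[[0.75, -0.1, 4, -0.1, 0], [0.75, -0.1, 9, -0.1, 0], [0.75, -0.1, 13.5, -0.1, 0], [0.75, -0.1, 16, -0.1, 0], [0.75, -0.1, 16.1, -0.1, 0], [0.3, -0.1, 16.1, -0.1, 0], [0.3, -0.1, 16.1, -0.1, 0], [0.3, -0.1, 16.1, -0.1, 0], [0.3, -0.1, 16.1, -0.1, 0], [0.3, -0.1, 16.1, -0.1, 0], [0.3, -0.1, 16.1, -0.1, 0]], squeeze=12)

```text
clock: 34.08
position: [0.4871, -0.0036, -0.0099]
ee_rot: [-1.463, -0.68, 0.678]
force: [-0.7, -0.5, 8.4]
width: 0.474
```

```bash
python3 - <<'E'
from h import *
im,c=shot('side','s19'); crop(im,260,190,400,300,'s19c',5)
E
```

```text
(no output)
```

View pics/s19c.png

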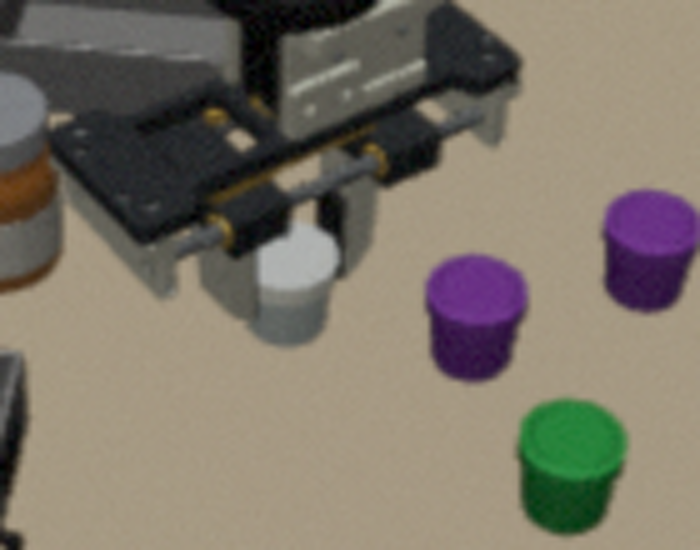

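send_rows(steps=[[0.3, 0, -1, 0, 0], [0.3, 0, -5, 0, 0], [0.3, 0, -10, 0, 0], [0.3, 0, -15, -1, 0.1], [0.3, -0.8, -16, -5, 0.27], [0.3, -1.8, -16, -10, 0.44], [0.3, -2.8, -16, -15, 0.61], [0.3, -3.6, -16, -18.8, 0.75], [0.3, -3.8, -16, -19.5, 0.75], [0.3, -3.8, -16, -19.5, 0.75], [0.3, -3.8, -16, -19.5, 0.75]])

```text
clock: 35.5
position: [0.6104, -0.1567, 0.1495]
ee_rot: [-1.568, -0.096, 0.096]
force: [0.2, 0.1, 0.1]
width: 0.476
```

```bash
python3 - <<'E'
from h import *
s=arm.observe();T=R.from_rotvec(s['ee_rot']).as_matrix();print(s['position'],T[:,0].round(3),s['width'])
d=np.array([.6112,-.1584,s['position'][2]])-s['position']; print((T.T@d*100).round(2))
im,c=shot('wrist','w20');im,c=shot('side','s20'); crop(im,190,100,340,230,'s20c',4.5)
E
```

```text
[ 0.61038765 -0.15673368  0.14945241] [ 0.993  0.122 -0.   ] 0.4759242545041119
[ 0.06 -0.   -0.18]
```

View pics/w20.png

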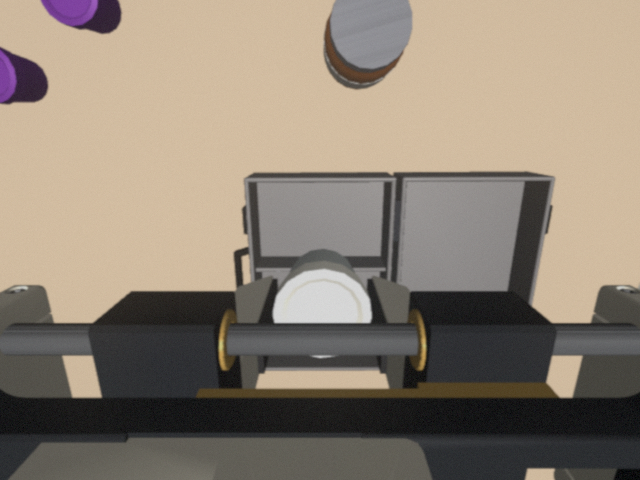

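View pics/s20c.png

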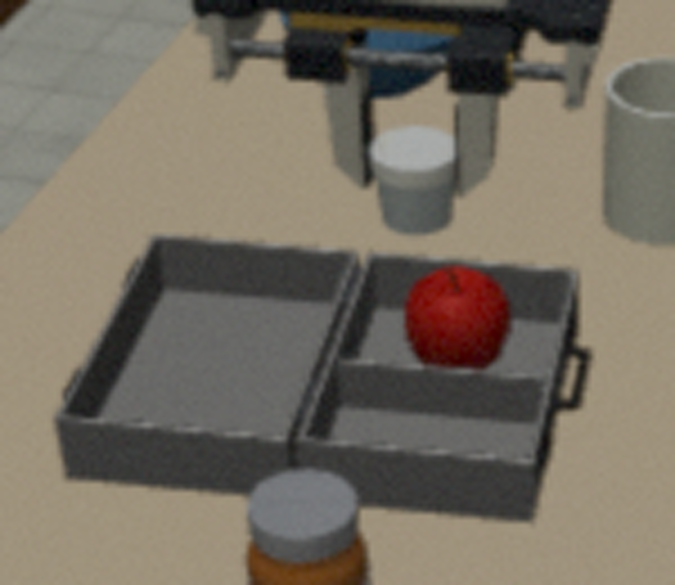

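send_rows(steps=[[0.3, 0.1, 4, -0.2, 0], [0.3, 0.1, 9, -0.2, 0], [0.3, 0.1, 13, -0.2, 0], [0.3, 0.1, 15, -0.2, 0], [0.3, 0.1, 15.3, -0.2, 0], [0.3, 0.1, 15.4, -0.2, 0], [0.3, 0.1, 15.5, -0.2, 0], [0.3, 0.1, 15.5, -0.2, 0]])

```text
clock: 36.6
position: [0.6127, -0.1602, -0.0049]
ee_rot: [-1.569, -0.095, 0.093]
force: [0.5, 0.5, -1.5]
width: 0.472
```

send_rows(steps=[[0.3, -0.1, 0.1, 0.1, 0], [0.3, -0.1, 0.15, 0.1, 0], [0.3, -0.1, 0.15, 0.1, 0]])

```text
clock: 36.98
position: [0.6121, -0.1597, -0.0058]
ee_rot: [-1.569, -0.096, 0.092]
force: [-2.0, -0.2, 11.0]
width: 0.478
```

Contact is at 11 N. I'll release, rise straight up and back away.

send_rows(steps=[[0.55, 0, 0, 0, 0], [0.65, 0, 0, 0, 0], [0.65, 0, 0, 0, 0], [0.65, 0, -1, 0, 0], [0.65, 0, -4, 0, 0], [0.65, 0, -9, 0, 0], [0.65, 0, -14, 0, 0], [0.65, 0, -18, 0, 0], [0.65, -4, -20, 2, 0], [0.65, -9, -20, 5, 0], [0.65, -14, -20, 9, 0], [0.65, -19, -20, 12, 0], [0.65, -23, -20, 14, 0], [0.65, -23, -20, 14, 0], [0.65, -23, -20, 14, 0]])

```text
clock: 38.85
position: [0.367, -0.048, 0.1935]
ee_rot: [-1.569, -0.096, 0.092]
force: [0.6, -0.1, 0.1]
width: 0.649
```

```bash
python3 - <<'E'
from h import *
s=arm.observe();print(s['clock'],s['position'],s['force'])
im,c=shot('scene','sc21');im2,c2=shot('side','s21'); crop(im2,60,100,360,380,'s21c',2.1); crop(im,90,160,540,430,'sc21c',1.7)
E
```

```text
38.85 [ 0.36699396 -0.04796816  0.19352859] [ 0.61425295 -0.1332519   0.09054503]
```

View pics/sc21c.png

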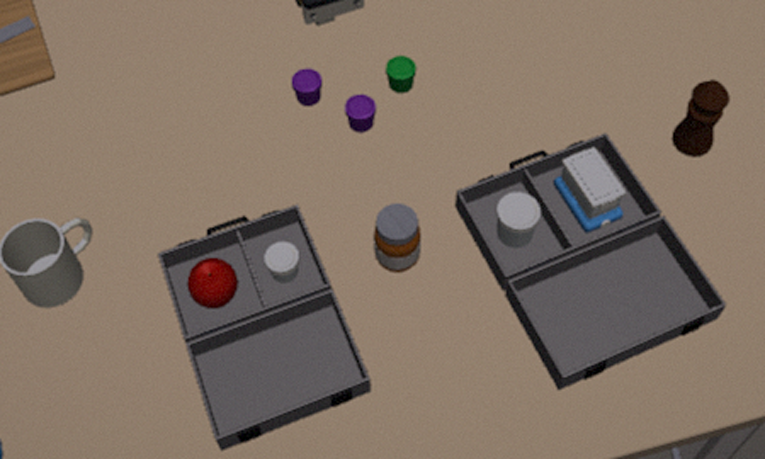

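View pics/s21.png

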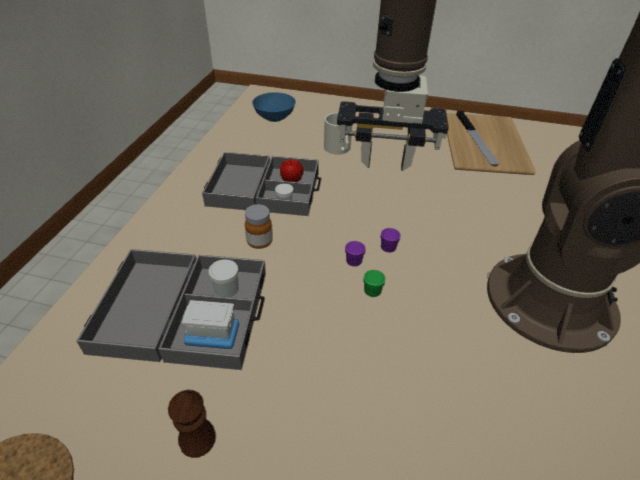

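All five items are seated upright in the right compartments. The scene crop shows the apple at (213,283), small pot (282,261), big pot (518,217) and tub on block (592,185). The mug, jar and mill are at the same pixels as at the start.

```bash
python3 - <<'E'
from cell import arm
print(arm.sign_off())
E
```

```text
the job is handed in; nothing more can be done
None
```

Both lunch boxes are packed as asked, and I handed the job in at about 39 s of the 125 s allowed. I packed in the order asked: freezer block, tub on top of it, big pot, apple, small pot.

**Last checks**
- **Tub on block:** the tub measured (618.4, 258.0) mm at 9.4°. The block, measured just before stacking, was at (618.0, 258.7) mm at 9.4°. They line up to within about 1 mm.
- **Other items:** the final scene and side pictures show the apple and both pots upright in the right compartments.
- **Mug, jam jar and pepper mill:** they look unmoved in the final pictures. I compared them by eye, without measuring.
- **Forces:** the gripper was clear of everything at the end, and the highest wrist reading I saw was about 11 N, when setting down the small pot.

**What disagreed:** the fingertips end roughly 20–25 mm above the stated TCP (side view about 22 mm, wrist view nearer 27–30 mm). My first close on the block therefore closed above it without contact, so I opened, went lower by force reading, and used the corrected height for every later grasp.

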